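# Refill and lock the shower bottle rack, then prime the pumps

## Robot

A 7-joint arm with a two-finger parallel gripper is mounted at the origin on the work surface. World frame = base frame: x ahead of the robot, y to its left, z up, the work surface at z = 0. Lengths are in m, angles in rad, forces in N, time in s.
With the tool pointing down it reaches from about 0.4 to 0.85 m from the base axis. Payload 4.5 kg.
Tool frame: the origin (TCP) lies on the centre line of the jaws, within the pads' length; the fingertips stand 14 mm ahead of it and the grasp point (between the pads) lies 5 mm behind it (nose_length is the distance from the TCP to the fingertips, in m); x points along the fingers, y is the direction in which the jaws open and shut, and the axes are right-handed (so a half turn about x gives the same grasp; the last joint's range is limited). The gripper opens to 88 mm and grips with 3 to 60 N. Pads are 18 mm wide; open, the fingers measure 123 mm over their backs; the gripper's body (75 mm by 187 mm) begins 45 mm behind the grasp point.
Start: joints at [1.248, 0.689, -0.195, 1.565, 0.157, 0.902, -0.215], TCP at [0.218, -0.586, 0.253] pointing down, gripper open.
Joint ranges: [-3.01, 3.01], [-0.46, 2.08], [-1.47, 1.51], [0.13, 2.56], [-1, 4.14], [0.04, 2.09], [-2.66, 2.66]. Speed limits (rad/s): [2.57, 2.57, 3.14, 3.14, 3.14, 3.14, 3.14].

## Interface

Orientations are given as a unit quaternion [x, y, z, w].
In Python, from plant import get_state, snapshot, camera_params, finish_job, boxes_of, silhouettes, spot_point, nose_length gives the robot as it stands.
- The arm moves only by the tool apply_moves, never from a script. Its arguments are lists of equal length, an entry for each row: "delta_pos": the shift along the tool's x, y, z in cm, a list of three; "yaw": the turn about the tool's x in rad; "gripper": the opening in per cent of the stroke, from 0 (shut) to 100 (fully open). A call has 1 to 10 rows; each row is the pose to reach, as a shift and turn from the pose measured when the call began, along the tool's axes at that moment; what a row does not reach only later rows make up. A row lasts 1/12 s, in which the tool goes at most 41.7 mm and 7.16 degrees, less where a joint would pass 70% of its speed; a pose out of reach is approached as far as the arm can. A call with a gripper value outside its range is refused whole. The fingers move at their own pace and stop on an object; "force" is the grip in N (left out, the last holds). Time passes only in rows, so rows that repeat a pose let the fingers close. It gives the time, the measured TCP pose, the force and the opening at its end, in the units of the state.
- get_state(): the state, without advancing time (a new reading comes with each control period).
- snapshot(name): name is "scene" or "top" or "wrist"; returns the picture (400x640x3 uint8, red, green, blue); there is no depth.
- camera_params(name): a dict with "fovy" (degrees; the focal length in pixels is half the picture's height over the tangent of half this angle, whatever the lens; pixels are square), "cx", "cy" (the principal point, pixels), "position" and "orientation" of the camera in the world. Camera axes: x right, y down, z forward; pixel columns grow to the right and rows downward; lengths in m; the calibration is good to about 2 mm. A picture is of the moment at which its call begins: read the wrist's pose just before it. camera_params takes no time and is no camera call; for the wrist camera it gives the pose at the moment of the call.
- finish_job(): hands the job in, once; it reports no verdict.
Trained networks look in the newest picture that a camera, given by its name, has taken for a name from the list of things; names that differ only in an ending like _2 or _b are one class to them, and where a whole thing is asked for, a point or a joint stands for the part that bears it (a point fixed in the world has none). Each returns a list of dicts, best first, with "score" (0 to 1); they miss things now and then, are a little off and sometimes report something else, mostly with a low value. They report only what shows in the picture. A call takes as long as a camera call.
- boxes_of(thing, camera): "bbox" ([left, top, width, height] in pixels, round what is visible of it).
- silhouettes(thing, camera): "mask" (400x640 bool, what is visible of it) and "bbox" ([left, top, width, height] in pixels, round what is visible of it).
- spot_point(thing, camera): "pixel" ([column, row] in pixels: a listed point, or the origin of a listed thing).
The state is a dict: "clock": time; "q": joint angles; "qd": joint speeds; "joint_torque": joint torques, N m; "tool_pos": TCP position; "eef_rot": TCP orientation; "contact_force": force on the tool from outside, world axes, zero at the start; "moment": the same for the moment, N m; "opening": opening from 0.0 (shut) to 1.0 (fully open).
Only numpy, scipy, OpenCV 4.12 (cv2) and the standard library are available. Lean on these libraries where they do the work, as an engineer would, in place of code of your own. Each camera call takes 0.05 s, during which the arm holds its last target.

## Task

Take the old grey pump bottle out of the shower rack and stand it in the yellow returns tray, and stand each new bottle on the shelf (there are two or three) in the rack bay of its own colour, its loop in line with the brackets. Then lock them in: slide the locking bar from the left end through the left bracket, every bottle's loop and the right bracket until its red handle is against the bracket. Finally prime the pumps in the order blue, orange, green, pressing each head down to its stop and letting it come up again; leave the other things on the shelf where they are.

Things in the scene. Friction and masses are not known exactly. Their poses are not given: they have to be found in the camera images.
- blue_mid (a point): New pump bottle (or absent), blue square body 64 x 64 x 85 mm, 320 g. Hold it by its white square neck, 30 x 30 mm, 85 to 122 mm above the underside, fingers on the neck's two y sides, tips above the 85 mm shoulder. Round pump head on top, 30 mm wide, flat top 142 mm above the underside, spout to +x. This point: on its axis, 66.5 mm above its underside, z up.
- blue_loop (a point): Centre of the hole of the blue bottle's square locking loop, which sticks out from the neck on the bottle's -x side: 48 mm from the axis, 105 mm above the underside; hole 22 x 22 mm running along the bottle's y, 10 mm thick, 32 mm outside. Axes as the bottle's.
- blue_pump (a joint): Pump of the blue bottle: 0 m with the head up, 0.010 m pressed down to its stop. A spring: about 3 N to start it, 7 N at the stop; it comes up by itself when let go.
- blue_floor (a point): Centre of the floor of the rack's blue bay (blue floor and strips on its two long walls): pocket 70 x 70 mm, walls 22 mm high, floor 10 mm above the shelf, bays 78 mm apart along y. Axes as the rack's; a bottle stands right with its own x along this x (loop on the -x side, in line with the brackets).
- orange_mid (a point): New pump bottle (or absent), orange square body 64 x 64 x 85 mm, 320 g. Hold it by its white square neck, 30 x 30 mm, 85 to 122 mm above the underside, fingers on the neck's two y sides, tips above the 85 mm shoulder. Round pump head on top, 30 mm wide, flat top 142 mm above the underside, spout to +x. This point: on its axis, 66.5 mm above its underside, z up.
- orange_loop (a point): Centre of the hole of the orange bottle's square locking loop, which sticks out from the neck on the bottle's -x side: 48 mm from the axis, 105 mm above the underside; hole 22 x 22 mm running along the bottle's y, 10 mm thick, 32 mm outside. Axes as the bottle's.
- orange_pump (a joint): Pump of the orange bottle: 0 m with the head up, 0.010 m pressed down to its stop. A spring: about 3 N to start it, 7 N at the stop; it comes up by itself when let go.
- orange_floor (a point): Centre of the floor of the rack's orange bay (orange floor and strips on its two long walls): pocket 70 x 70 mm, walls 22 mm high, floor 10 mm above the shelf, bays 78 mm apart along y. Axes as the rack's; a bottle stands right with its own x along this x (loop on the -x side, in line with the brackets).
- green_mid (a point): New pump bottle (or absent), green square body 64 x 64 x 85 mm, 320 g. Hold it by its white square neck, 30 x 30 mm, 85 to 122 mm above the underside, fingers on the neck's two y sides, tips above the 85 mm shoulder. Round pump head on top, 30 mm wide, flat top 142 mm above the underside, spout to +x. This point: on its axis, 66.5 mm above its underside, z up.
- green_loop (a point): Centre of the hole of the green bottle's square locking loop, which sticks out from the neck on the bottle's -x side: 48 mm from the axis, 105 mm above the underside; hole 22 x 22 mm running along the bottle's y, 10 mm thick, 32 mm outside. Axes as the bottle's.
- green_pump (a joint): Pump of the green bottle: 0 m with the head up, 0.010 m pressed down to its stop. A spring: about 3 N to start it, 7 N at the stop; it comes up by itself when let go.
- green_floor (a point): Centre of the floor of the rack's green bay (green floor and strips on its two long walls): pocket 70 x 70 mm, walls 22 mm high, floor 10 mm above the shelf, bays 78 mm apart along y. Axes as the rack's; a bottle stands right with its own x along this x (loop on the -x side, in line with the brackets).
- old_mid (a point): Old empty pump bottle, grey, 160 g, standing in the rack's middle bay; same shape and size as the new ones (loop too), but its pump head does not move. This point is on its axis, 66.5 mm above its underside.
- rack_entry (a point): Fixed rack with three bays along its y. On its -x side (towards the robot) stand two steel brackets, 10 mm thick, 128 mm high, each with a 16 x 16 mm hole along y, centre 115 mm above the shelf, 48 mm from the bays' middle line. This point: hole centre on the outer face of the left (+y) bracket, where the bar enters; the right bracket's outer face is 226 mm on along -y. Axes: the rack's.
- bar_grip (a point): Locking bar, 90 g: steel shaft 12 mm thick, 240 mm long, and red handle 45 long, 18 wide, 32 high. This point: handle centre, 22.5 mm behind its front face, which meets the left bracket when home; x to the tip, z up, y across the 18 mm. Starts level on a white stand, axis 61 mm up; post under handle 12 mm wide; fork 155 mm ahead, cheeks 72 mm high: lift 30 mm to free it.
- bar_tip (a point): Tip of the bar, 240 mm from the handle's front face; the last 14 mm of the shaft taper to 4 mm.
- tray_in (a point): Centre of the inner floor of the yellow returns tray, fixed, 130 x 130 mm outside, 120 x 120 mm inside, walls 28 mm high, floor 5 mm above the shelf.
- caddy: Bystander, to be left alone: round white caddy with a clear flip lid, 100 mm across, 88 mm high. Origin at its underside.
- brush_holder: Bystander, to be left alone: white ceramic toothbrush holder with two brushes, 74 mm across, 190 mm high. Origin at its underside.
- hair_clip: Bystander, to be left alone: blue plastic hair clip, 85 x 34 mm, 25 mm high. Origin at its underside.
- mirror: Bystander, to be left alone: steel hand mirror lying flat, 195 mm long, 9 mm high; origin under its round glass, handle to +x. Origin at its underside.
- soap: Bystander, to be left alone: soap on a blue dish, 100 x 70 mm, 32 mm high. Origin at its underside.
- tumbler: Bystander, to be left alone: clear tumbler, 72 mm across, 95 mm high. Origin at its underside.
- cream: Bystander, to be left alone: amber cream jar, 70 mm across, 60 mm high. Origin at its underside.

How it is judged:
On the way, in this order (a step that is already met when the one before it is completed fails the run):
1. the old bottle stands in the tray and every new bottle stands in the bay of its colour (x of old_mid in the frame of tray_in between -0.045 and 0.045 m and y of old_mid in the frame of tray_in between -0.045 and 0.045 m and z of old_mid in the frame of tray_in between 0.0545 and 0.0785 m and angle between old_mid's own z axis and vertical below 0.15 rad and x of blue_mid in the frame of blue_floor between -0.008 and 0.008 m and y of blue_mid in the frame of blue_floor between -0.008 and 0.008 m and z of blue_mid in the frame of blue_floor between 0.0585 and 0.0745 m and angle between each of blue_mid, orange_mid, green_mid's own z axis and vertical below 0.1 rad and x of orange_mid in the frame of orange_floor between -0.008 and 0.008 m and y of orange_mid in the frame of orange_floor between -0.008 and 0.008 m and z of orange_mid in the frame of orange_floor between 0.0585 and 0.0745 m and x of green_mid in the frame of green_floor between -0.008 and 0.008 m and y of green_mid in the frame of green_floor between -0.008 and 0.008 m and z of green_mid in the frame of green_floor between 0.0585 and 0.0745 m), for 0.2 s.
2. the bar is home through the left bracket, every loop and the right bracket (x of blue_mid in the frame of blue_floor between -0.008 and 0.008 m and y of blue_mid in the frame of blue_floor between -0.008 and 0.008 m and z of blue_mid in the frame of blue_floor between 0.0585 and 0.0745 m and angle between each of blue_mid, orange_mid, green_mid's own z axis and vertical below 0.1 rad and x of orange_mid in the frame of orange_floor between -0.008 and 0.008 m and y of orange_mid in the frame of orange_floor between -0.008 and 0.008 m and z of orange_mid in the frame of orange_floor between 0.0585 and 0.0745 m and x of green_mid in the frame of green_floor between -0.008 and 0.008 m and y of green_mid in the frame of green_floor between -0.008 and 0.008 m and z of green_mid in the frame of green_floor between 0.0585 and 0.0745 m and x of bar_grip in the frame of rack_entry between -0.006 and 0.006 m and y of bar_grip in the frame of rack_entry between 0.0145 and 0.0305 m and z of bar_grip in the frame of rack_entry between -0.006 and 0.006 m and x of bar_tip in the frame of rack_entry between -0.006 and 0.006 m and y of bar_tip in the frame of rack_entry between -0.251 and -0.229 m and z of bar_tip in the frame of rack_entry between -0.006 and 0.006 m and y of blue_loop in the frame of bar_grip between -0.009 and 0.009 m and z of blue_loop in the frame of bar_grip between -0.009 and 0.009 m and y of orange_loop in the frame of bar_grip between -0.009 and 0.009 m and z of orange_loop in the frame of bar_grip between -0.009 and 0.009 m and y of green_loop in the frame of bar_grip between -0.009 and 0.009 m and z of green_loop in the frame of bar_grip between -0.009 and 0.009 m), for 0.2 s.
3. the blue bottle's pump head is pressed down to its stop (value of joint blue_pump above 0.0085 m), for 0.1 s.
4. the orange bottle's pump head is pressed down to its stop (value of joint orange_pump above 0.0085 m), for 0.1 s.
5. the green bottle's pump head is pressed down to its stop (value of joint green_pump above 0.0085 m), for 0.1 s.
At the end, for the whole second after the job is handed in: The old grey bottle stands upright in the tray (within 45 mm of its middle); every new bottle present stands upright in the bay of its colour (within 8 mm); the bar passes through both brackets and every loop, its handle within 8 mm of the left bracket; all pump heads are up again (all of step 2 and x of old_mid in the frame of tray_in between -0.045 and 0.045 m and y of old_mid in the frame of tray_in between -0.045 and 0.045 m and z of old_mid in the frame of tray_in between 0.0545 and 0.0785 m and angle between old_mid's own z axis and vertical below 0.15 rad and value of joint each of blue_pump, orange_pump, green_pump below 0.002 m); the robot touches nothing.
It fails at once if a bystander is moved more than 30 mm (distance of any of caddy, brush_holder, hair_clip, mirror, soap, tumbler, cream from where it was at the start of the episode above 0.03 m).
Of blue, orange, green only 2 to 3 are there at a start; the rules pass over those that are not, and their reading is None.
At some moment in a run one of blue, orange, green may be knocked a few centimetres aside while the robot is not near it.
It also fails if it takes over 208 s, if anything falls off the work surface, if the arm or the gripper's body presses on something with over 40 N, if the wrist force passes 120 N, or if a joint passes its speed limit or range.

## Working session

There is one attempt and no reset: what is moved stays moved. The work goes in short steps, Python scripts to look and compute and a tool call to move; the robot and the scene stay as the last step left them, time stands still between calls to the robot, and variables do not carry over. Pictures are saved under pics/ and viewed, and the job is handed in when it is done.

Besides the shell and the picture viewer there is one more tool, called as name(argument=value, ...), one argument or row to a line, values as JSON. apply_moves: Moves the arm, as the interface text tells. Its arguments: {"type":"object","properties":{"delta_pos":{"type":"array"},"yaw":{"type":"array"},"gripper":{"type":"array"},"force":{"type":"number"}},"required":["delta_pos","yaw","gripper"]}

```bash
ls; mkdir -p pics; python3 - <<'E'
from plant import *
import cv2
s=get_state();print(s);print(nose_length)
for c in("scene","top","wrist"):
    im=snapshot(c);cv2.imwrite(f"pics/{c}0.png",im[:,:,::-1]);print(c,camera_params(c))
E
```

```text
pics
{'clock': 0.0, 'q': array([ 1.24779658,  0.69004211, -0.19449885,  1.5663249 ,  0.15730451,
        0.90253294, -0.21507716]), 'qd': array([ 0.00039839,  0.00017086,  0.00056852, -0.00013145,  0.00013078,
       -0.00040143,  0.0002298 ]), 'joint_torque': array([-3.52581837e-04, -5.27555859e+01, -1.26687717e+00, -1.53427720e+01,
       -5.25235967e-02,  6.45962762e-03,  2.03332570e-04]), 'tool_pos': array([ 0.21802847, -0.585082  ,  0.25187847]), 'eef_rot': array([-0.69570583, -0.12616808,  0.69604992, -0.12485799]), 'contact_force': array([-0.66487507,  0.01810121,  0.01034069]), 'moment': array([ 0.06356246, -0.0256045 , -0.03396205]), 'opening': 0.9969974809749921}
0.014
scene {'fovy': 48.77151257455909, 'cx': 317.52246270892255, 'cy': 193.59632898848471, 'position': array([1.3641661 , 0.23409495, 0.72399208]), 'orientation': array([ 0.53109398,  0.71928437, -0.36214377, -0.26347878])}
top {'fovy': 44.24560904089031, 'cx': 322.0950763887621, 'cy': 199.4121199795361, 'position': array([ 0.44108621, -0.03200977,  1.40894772]), 'orientation': array([ 0.71236581, -0.6993678 ,  0.03197701, -0.04896015])}
wrist {'fovy': 62.704241759349934, 'cx': 317.9225452991212, 'cy': 197.61406001775563, 'position': array([ 0.28921088, -0.55808091,  0.38357456]), 'orientation': array([ 0.81230354, -0.56404721, -0.0855498 ,  0.12122268])}
```

View pics/scene0.png

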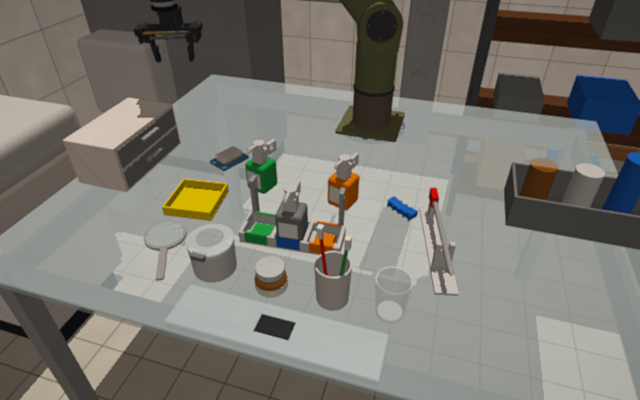

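View pics/top0.png

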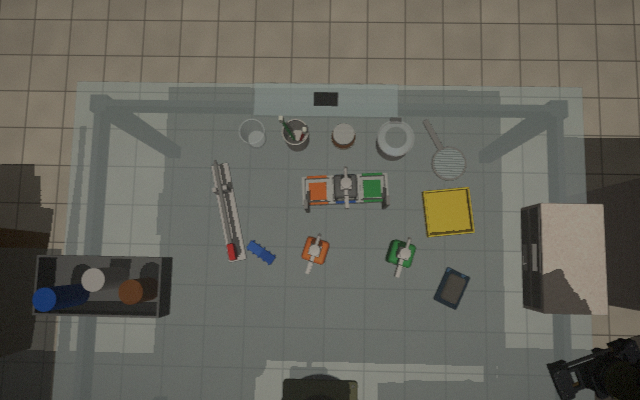

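View pics/wrist0.png

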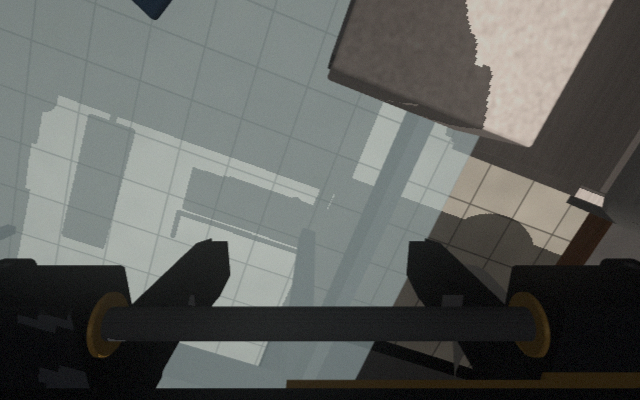

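The scene and top views show only the orange bottle (top 315,250) and the green one (top 401,255), with no blue bottle. The grey bottle is in the middle bay (346,187), the tray is at (448,212), and the bar is on the left with its handle at (232,252). Next I'll measure these.

```bash
cat > h.py <<'E'
from plant import *
import numpy as np, cv2
from scipy.spatial.transform import Rotation as R
def ray(cam,px,P=None):
    P=P or camera_params(cam); f=200/np.tan(np.radians(P['fovy']/2))
    d=np.array([(px[0]-P['cx'])/f,(px[1]-P['cy'])/f,1.]); d=R.from_quat(P['orientation']).apply(d)
    return np.array(P['position']),d/np.linalg.norm(d)
def atz(cam,px,z,P=None):
    o,d=ray(cam,px,P); return o+d*(z-o[2])/d[2]
def tri(rays):
    A=np.zeros((3,3));b=np.zeros(3)
    for o,d in rays:
        M=np.eye(3)-np.outer(d,d);A+=M;b+=M@o
    p=np.linalg.solve(A,b); return p,[np.linalg.norm((np.eye(3)-np.outer(d,d))@(p-o))for o,d in rays]
def proj(cam,p,P=None):
    P=P or camera_params(cam); f=200/np.tan(np.radians(P['fovy']/2))
    c=R.from_quat(P['orientation']).inv().apply(np.array(p)-P['position']); return c[:2]/c[2]*f+[P['cx'],P['cy']]
E
python3 - <<'E'
from h import *
np.set_printoptions(precision=4,suppress=True)
hz=dict(blue_mid=.0665,orange_mid=.0665,green_mid=.0665,orange_loop=.105,green_loop=.105,old_mid=.0765,orange_floor=.01,green_floor=.01,blue_floor=.01,rack_entry=.115,bar_grip=.061,bar_tip=.061,tray_in=.005)
for c in("scene","top"): snapshot(c)
for n,z in hz.items():
    r={}
    for c in("scene","top"):
        q=spot_point(n,c)
        if q: r[c]=q[0]; print(n,c,[(round(x['score'],2),np.round(x['pixel'],1)) for x in q[:2]],atz(c,q[0]['pixel'],z))
    if len(r)==2: print('   tri',*tri([ray(c,r[c]['pixel']) for c in r]))
print(get_state()['clock'])
E
```

```text
blue_mid scene [(0.23, array([200.6, 203. ]))] [ 0.6443 -0.2907  0.0665]
orange_mid scene [(0.69, array([342.1, 180.1]))] [0.4514 0.013  0.0665]
orange_mid top [(0.93, array([312.5, 250. ])), (0.27, array([258. , 253.2]))] [0.4565 0.0252 0.0665]
   tri [0.4578 0.0199 0.0722] [np.float64(0.005189859689104452), np.float64(0.005189859689104476)]
green_mid scene [(0.88, array([260.7, 166.3])), (0.69, array([292. , 239.5]))] [ 0.4522 -0.2151  0.0665]
green_mid top [(0.95, array([401.3, 255.1])), (0.16, array([375. , 186.7]))] [ 0.4474 -0.2152  0.0665]
   tri [ 0.4478 -0.2164  0.0634] [np.float64(0.0008257066319334458), np.float64(0.0008257066319334196)]
orange_loop scene [(0.66, array([351.8, 161.3]))] [0.4154 0.0285 0.105 ]
orange_loop top [(0.88, array([304.6, 269. ])), (0.73, array([342.4, 186.4]))] [0.406  0.0432 0.105 ]
   tri [0.408  0.0353 0.102 ] [np.float64(0.008302924124184992), np.float64(0.008302924124184914)]
green_loop scene [(0.75, array([271.8, 146.4]))] [ 0.4051 -0.199   0.105 ]
green_loop top [(0.87, array([396.6, 269.8]))] [ 0.4088 -0.1978  0.105 ]
   tri [ 0.4088 -0.19
[... 1554 characters left out ...]
op [(0.66, array([231.6, 251.3]))] [0.4487 0.2469 0.061 ]
   tri [ 0.5102  0.1334 -0.025 ] [np.float64(0.14237543668941854), np.float64(0.14237543668941852)]
bar_tip scene [(0.7, array([452.5, 275.7]))] [0.7027 0.3078 0.061 ]
bar_tip top [(0.76, array([212.5, 159.2]))] [0.7039 0.311  0.061 ]
   tri [0.7037 0.3091 0.0626] [np.float64(0.0015009047862999877), np.float64(0.00150090478630005)]
tray_in scene [(0.96, array([198.2, 199. ])), (0.57, array([261.5, 231.3]))] [ 0.5632 -0.3547  0.005 ]
tray_in top [(0.75, array([405.7, 256.8])), (0.67, array([446.4, 213.2]))] [ 0.4432 -0.236   0.005 ]
   tri [ 0.4849 -0.3127 -0.038 ] [np.float64(0.08120397459264887), np.float64(0.08120397459264894)]
1.55
```

```bash
python3 - <<'E'
import cv2
a=cv2.imread('pics/top0.png');cv2.imwrite('pics/top0z.png',cv2.resize(a[140:300,200:420],None,fx=3.6,fy=3.6,interpolation=cv2.INTER_CUBIC)[:600])
a=cv2.imread('pics/scene0.png');cv2.imwrite('pics/scene0z.png',cv2.resize(a[120:280,220:400],None,fx=3.7,fy=3.7,interpolation=cv2.INTER_CUBIC)[:600])
E
```

```text
(no output)
```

View pics/top0z.png

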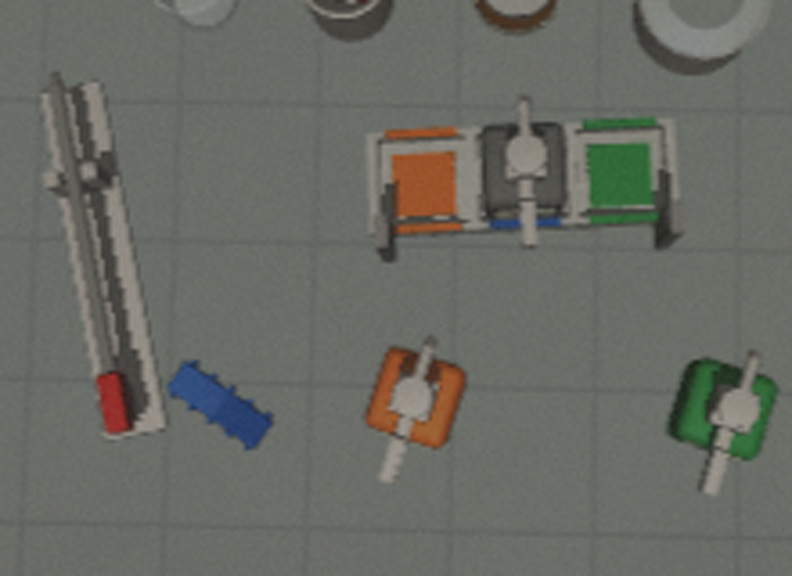

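View pics/scene0z.png

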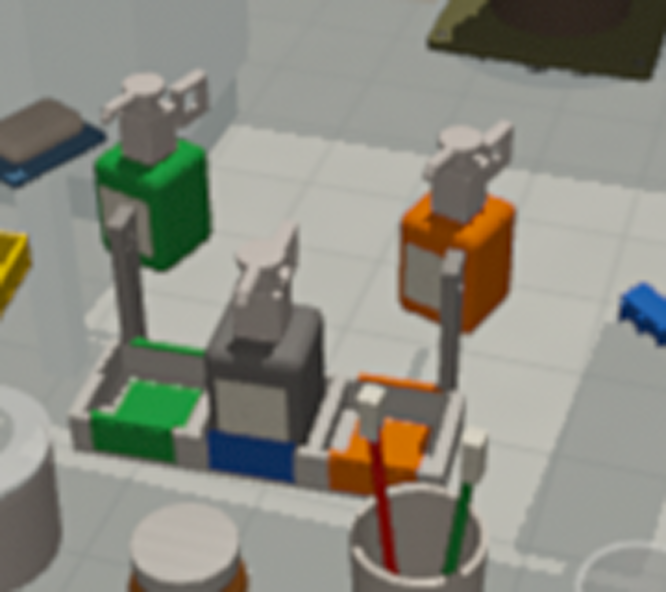

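```bash
cat >> h.py <<'E'
np.set_printoptions(precision=4,suppress=True)
def plan(target,jaw=None):
    """target world TCP; jaw: desired angle of tool y axis in world xy (rad), nearest of +-pi"""
    s=get_state(); Rm=R.from_quat(s['eef_rot']).as_matrix()
    d=Rm.T@(np.array(target)-s['tool_pos'])*100
    y=Rm[:,1]; cur=np.arctan2(y[1],y[0])
    out=0
    if jaw is not None:
        dd=(jaw-cur+np.pi/2)%np.pi-np.pi/2
        out=-dd  # tool x down
    print('t',round(s['clock'],2),'pos',s['tool_pos'],'jaw',round(cur,4),'tilt x',Rm[:,0],'F',s['contact_force'],'op',round(s['opening'],3),'q',s['q'])
    print('delta cm',d,'yaw',round(out,4),'(alt',round(out-np.sign(out)*np.pi,3),')')
    return d,out
E
python3 - <<'E'
from h import *
plan([.5,-.06,.32],np.pi/2)
s=get_state();print(R.from_quat(s['eef_rot']).as_matrix())
P=camera_params('wrist');print(R.from_quat(s['eef_rot']).inv().apply(P['position']-s['tool_pos']),R.from_quat(s['eef_rot']).inv().apply(R.from_quat(P['orientation']).as_matrix().T).round(2))
E
```

```text
t 1.55 pos [ 0.2183 -0.5857  0.2527] jaw -1.214 tilt x [ 0.     -0.0001 -1.    ] F [ 0.4659 -0.1332 -0.5976] op 1.0 q [ 1.2478  0.6891 -0.1946  1.5653  0.1573  0.9025 -0.2151]
delta cm [ -6.7293 -39.4138 -44.7553] yaw 0.3568 (alt -2.785 )
[[ 0.      0.3493 -0.937 ]
 [-0.0001 -0.937  -0.3493]
 [-1.      0.0001  0.    ]]
[-0.1315 -0.0008 -0.0761] [[ 0.    1.    0.  ]
 [-0.29 -0.    0.96]
 [ 0.96 -0.    0.29]]
```

apply_moves(
  delta_pos=[
    [-6.7,-20,-22],
    [-6.7,-30,-33],
    [-6.7,-39.4,-44.8],
    [-6.7,-39.4,-44.8],
    [-6.7,-39.4,-44.8],
    [-6.7,-39.4,-44.8],
    [-6.7,-39.4,-44.8],
    [-6.7,-39.4,-44.8],
    [-6.7,-39.4,-44.8],
    [-6.7,-39.4,-44.8],
  ],
  yaw=[0.1,0.2,0.357,0.357,0.357,0.357,0.357,0.357,0.357,0.357],
  gripper=[100,100,100,100,100,100,100,100,100,100],
)

```text
clock: 2.38
tool_pos: [0.4141, -0.2192, 0.3017]
eef_rot: [0.707, -0.0, -0.707, -0.0]
contact_force: [0.3, -0.6, -0.9]
opening: 0.995
```

```bash
python3 - <<'E'
from h import *
plan([.5,-.06,.32],np.pi/2)
E
```

```text
t 2.38 pos [ 0.4141 -0.2192  0.3017] jaw -1.5711 tilt x [ 0.0006 -0.0003 -1.    ] F [ 0.2862 -0.6191 -0.8613] op 0.995 q [ 0.4493  0.4156 -0.0889  1.9583  0.0517  0.7691 -1.2404]
delta cm [ -1.8269 -15.9226  -8.5824] yaw -0.0003 (alt 3.141 )
```

apply_moves(
  delta_pos=[
    [-1.8,-5,-3],
    [-1.8,-10,-6],
    [-1.8,-15.9,-8.6],
    [-1.8,-15.9,-8.6],
    [-1.8,-15.9,-8.6],
    [-1.8,-15.9,-8.6],
    [-1.8,-15.9,-8.6],
  ],
  yaw=[0,0,0,0,0,0,0],
  gripper=[100,100,100,100,100,100,100],
)

```text
clock: 2.97
tool_pos: [0.5004, -0.0593, 0.3197]
eef_rot: [0.707, 0.001, -0.707, 0.001]
contact_force: [0.4, -0.7, 0.7]
opening: 1.0
```

```bash
cat >> h.py <<'E'
def look(tag,pts,cam='wrist'):
    P=camera_params(cam); im=snapshot(cam); cv2.imwrite(f'pics/{tag}.png',im[:,:,::-1])
    for n,z in pts.items():
        q=spot_point(n,cam)
        print(n,[(round(x['score'],2),np.round(x['pixel'],1),atz(cam,x['pixel'],z,P)) for x in q[:2]])
E
python3 - <<'E'
from h import *
plan([.5,-.06,.32],np.pi/2)
look('w1',dict(old_mid=.0765,orange_floor=.01,green_floor=.01,blue_floor=.01,rack_entry=.115,orange_loop=.115))
E
```

```text
t 2.97 pos [ 0.5004 -0.0593  0.3197] jaw -1.5684 tilt x [ 0.0006 -0.0005 -1.    ] F [ 0.4408 -0.7341  0.6941] op 1.0 q [ 0.0915  0.4411 -0.0983  1.8375  0.0557  0.8651 -1.602 ]
delta cm [-0.0303  0.0653  0.0364] yaw 0.0024 (alt -3.139 )
old_mid [(0.81, array([316.4,  38.4]), array([ 0.6343, -0.0564,  0.0765])), (0.4, array([542.1,  99.6]), array([ 0.5739, -0.3033,  0.0765]))]
orange_floor [(0.94, array([257.5,  51.9]), array([0.6293, 0.0168, 0.01  ]))]
green_floor [(0.95, array([378.3,  46. ]), array([ 0.6363, -0.1323,  0.01  ]))]
blue_floor []
rack_entry [(0.85, array([205.3,  94.1]), array([0.5785, 0.0519, 0.115 ])), (0.45, array([252.3, 196.4]), array([0.4742, 0.0118, 0.115 ]))]
orange_loop [(0.76, array([238.5, 246.5]), array([0.4154, 0.0307, 0.115 ]))]
```

View pics/w1.png

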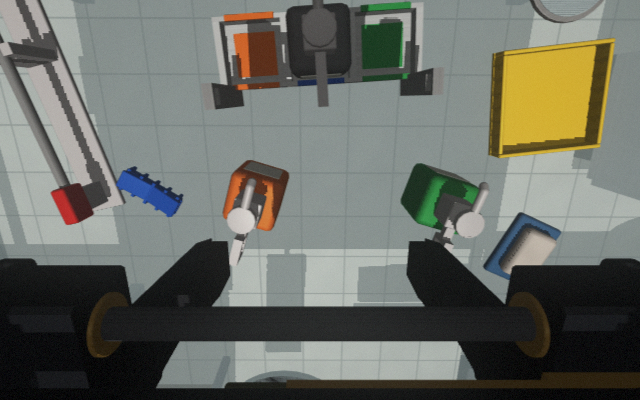

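The wrist view shows the rack along the top (orange bay at 257,52, grey bottle at 318,30, green bay at 380,45). Its yaw is about 0.045. I'll look again from closer in.

apply_moves(
  delta_pos=[
    [0,0,-4],
    [0,0,-8.5],
    [0,0,-8.5],
    [0,0,-8.5],
    [0,0,-8.5],
  ],
  yaw=[-0.042,-0.042,-0.042,-0.042,-0.042],
  gripper=[80,80,80,80,80],
)

```text
clock: 3.73
tool_pos: [0.584, -0.0622, 0.3193]
eef_rot: [-0.707, -0.013, 0.707, -0.014]
contact_force: [-0.9, -0.0, -0.3]
opening: 0.801
```

```bash

python3 - <<'E'
from h import *
plan([.58,-.06,.32],np.pi/2+.045)
look('w2',dict(old_mid=.0765,orange_floor=.01,green_floor=.01,blue_floor=.01,rack_entry=.115,tray_in=.005,orange_mid=.0665,orange_loop=.105,green_mid=.0665,green_loop=.105))
E
```

```text
t 3.73 pos [ 0.584  -0.0622  0.3193] jaw -1.5321 tilt x [-0.0012 -0.0008 -1.    ] F [-0.9361 -0.03   -0.3228] op 0.801 q [ 0.0859  0.5619 -0.1     1.5989  0.0648  0.9853 -1.5668]
delta cm [-0.0691 -0.2304  0.3922] yaw -0.0063 (alt 3.135 )
old_mid [(0.64, array([318.4, 124.1]), array([ 0.6304, -0.0599,  0.0765])), (0.31, array([ 77.2, 255.4]), array([0.4567, 0.2378, 0.0765]))]
orange_floor [(0.87, array([259.3, 120. ]), array([0.6274, 0.0173, 0.01  ])), (0.64, array([551.6,  62.3]), array([ 0.7116, -0.3478,  0.01  ]))]
green_floor [(0.56, array([376.7, 118. ]), array([ 0.6358, -0.1361,  0.01  ])), (0.43, array([234.3, 303.3]), array([0.3467, 0.0602, 0.01  ]))]
blue_floor []
rack_entry [(0.62, array([208.9, 173.6]), array([0.5783, 0.0528, 0.115 ]))]
tray_in [(0.87, array([524.8, 170. ]), array([ 0.5735, -0.3483,  0.005 ]))]
orange_mid [(0.87, array([248.4, 256.5]), array([0.4582, 0.0242, 0.0665])), (0.22, array([554.9,  59. ]), array([ 0.7084, -0.3134,  0.0665]))]
orange_loop [(0.7, array([233.4, 304.1]), array([0.413 , 0.0358, 0.105 ])), (0.45, array([206.6, 175. ]), array([0.5743, 0.0586, 0.105 ]))]
green_mid [(0.76, array([430.9, 265.9]), array([ 0.4537, -0.2142,  0.0665])), (0.48, array([208.5, 173.8]), array([0.5663, 0.0693, 0.0665]))]
green_loop [(0.74, array([428.6,   9.3]), array([ 0.7417, -0.1588,  0.105 ]))]
```

View pics/w2.png

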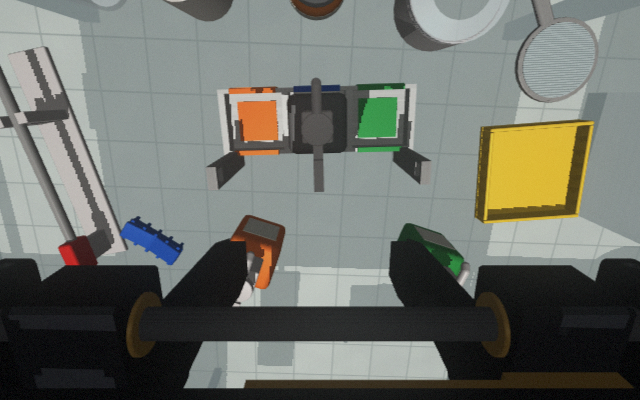

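```bash
cat > fit.py <<'E'
from h import *
from scipy.optimize import least_squares
def fit2(loc,obs,w=None):
    loc=np.array(loc);obs=np.array(obs)
    f=lambda p:(np.c_[p[0]+loc[:,0]*np.cos(p[2])-loc[:,1]*np.sin(p[2]),p[1]+loc[:,0]*np.sin(p[2])+loc[:,1]*np.cos(p[2])]-obs).ravel()
    r=least_squares(f,[.63,-.06,0.]);return r.x,f(r.x).reshape(-1,2)
E
python3 - <<'E'
from fit import *
O=[0,.078];G=[0,-.078];E=[-.048,.113];M=[0,0]
p,r=fit2([O,G,E,M,O,G,E,M],[[.6293,.0168],[.6363,-.1323],[.5785,.0519],[.6343,-.0564],[.6274,.0173],[.6358,-.1361],[.5783,.0528],[.6304,-.0599]])
print(p,r)
plan([p[0],p[1],.112],np.pi/2+p[2])
E
```

```text
[ 0.6322 -0.0583  0.0508] [[-0.0011  0.0028]
 [-0.0001 -0.0039]
 [ 0.      0.0002]
 [-0.0021 -0.0019]
 [ 0.0008  0.0023]
 [ 0.0004 -0.0001]
 [ 0.0002 -0.0007]
 [ 0.0018  0.0016]]
t 4.28 pos [ 0.5847 -0.0617  0.32  ] jaw -1.5313 tilt x [ 0.0006 -0.0007 -1.    ] F [ 0.2118 -0.3511  0.1352] op 0.799 q [ 0.0853  0.5613 -0.1002  1.5977  0.0648  0.9852 -1.5668]
delta cm [20.7978 -0.1592 -4.7506] yaw -0.0113 (alt 3.13 )
```

apply_moves(
  delta_pos=[
    [3,-0.15,-3],
    [7,-0.15,-4.75],
    [11,-0.15,-4.75],
    [14,-0.15,-4.75],
    [17,-0.15,-4.75],
    [19,-0.15,-4.75],
    [20.7,-0.15,-4.75],
    [20.7,-0.15,-4.75],
    [20.7,-0.15,-4.75],
  ],
  yaw=[-0.011,-0.011,-0.011,-0.011,-0.011,-0.011,-0.011,-0.011,-0.011],
  gripper=[70,70,70,70,70,70,70,70,70],
)

```text
clock: 5.03
tool_pos: [0.632, -0.0585, 0.1122]
eef_rot: [-0.707, -0.018, 0.707, -0.018]
contact_force: [-0.1, 1.0, 0.4]
opening: 0.701
```

```bash
python3 - <<'E'
from h import *
plan([.632,-.058,.113],np.pi/2+.05)
look('w3',{})
E
```

```text
t 5.03 pos [ 0.632  -0.0585  0.1122] jaw -1.5204 tilt x [-0.0006 -0.0008 -1.    ] F [-0.0543  0.9566  0.3541] op 0.701 q [ 0.0632  0.8795 -0.0808  1.6439  0.1081  0.6231 -1.5967]
delta cm [-0.0756 -0.0479 -0.0022] yaw 0.0004 (alt -3.141 )
```

View pics/w3.png

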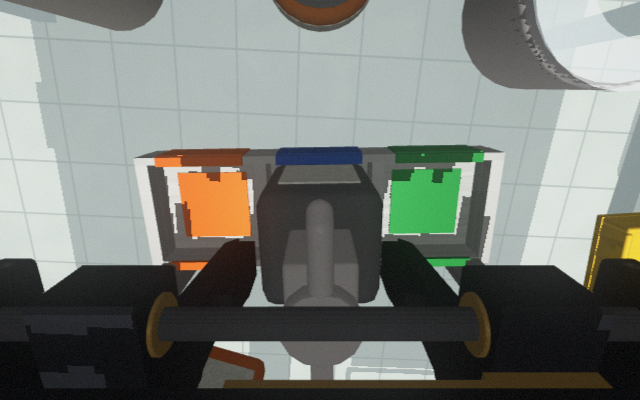

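The neck (about 320,260) sits centred between the fingers, so I'll grip it.

apply_moves(
  delta_pos=[
    [0,0,0],
    [0,0,0],
    [0,0,0],
    [0,0,0],
    [0,0,0],
    [-0.1,0,0],
  ],
  yaw=[0,0,0,0,0,0],
  gripper=[20,20,20,20,20,20],
  force=25,
)

```text
clock: 5.58
tool_pos: [0.632, -0.0584, 0.1138]
eef_rot: [-0.707, -0.018, 0.707, -0.018]
contact_force: [-0.2, -0.6, -2.0]
opening: 0.341
```

```bash
python3 - <<'E'
from h import *
plan([.632,-.058,.26],np.pi/2+.05)
E
```

```text
t 5.58 pos [ 0.632  -0.0584  0.1138] jaw -1.5204 tilt x [-0.0001 -0.0007 -1.    ] F [-0.1895 -0.5958 -2.0211] op 0.341 q [ 0.0633  0.8771 -0.0811  1.6437  0.1079  0.6252 -1.5967]
delta cm [-14.6222  -0.0319   0.0031] yaw 0.0004 (alt -3.141 )
```

apply_moves(
  delta_pos=[
    [-2,0,0],
    [-5,0,0],
    [-8,0,0],
    [-11,0,0],
    [-14,0,0],
    [-14.6,0,0],
    [-14.6,0,0],
  ],
  yaw=[0,0,0,0,0,0,0],
  gripper=[20,20,20,20,20,20,20],
)

```text
clock: 6.17
tool_pos: [0.6333, -0.0584, 0.262]
eef_rot: [0.709, 0.017, -0.705, 0.018]
contact_force: [-0.1, -0.2, -2.3]
opening: 0.335
```

```bash
python3 - <<'E'
from h import *
plan([.5685,-.350,.26],np.pi/2+.05)
look('w4',dict(tray_in=.005))
E
```

```text
t 6.17 pos [ 0.6333 -0.0584  0.262 ] jaw -1.5205 tilt x [ 0.0048 -0.0009 -1.    ] F [-0.1455 -0.1748 -2.2793] op 0.335 q [ 0.0722  0.6885 -0.0976  1.5271  0.0787  0.925  -1.5709]
delta cm [ 0.1979 28.8004  7.9412] yaw 0.0003 (alt -3.141 )
tray_in [(0.87, array([547.1, 221.6]), array([ 0.5739, -0.3509,  0.005 ]))]
```

View pics/w4.png

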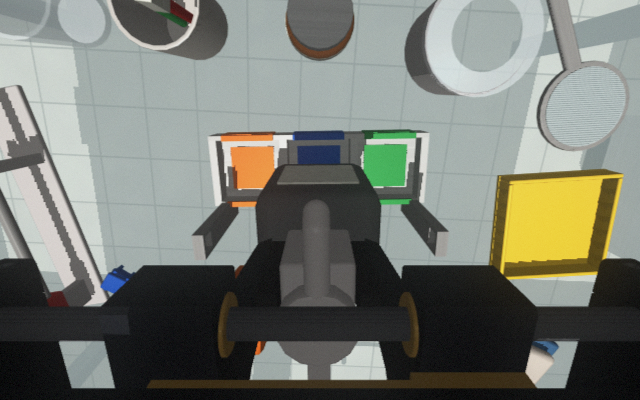

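apply_moves(
  delta_pos=[
    [0.2,4,1],
    [0.2,8,2],
    [0.2,12,3],
    [0.2,16,4],
    [0.2,20,5.3],
    [0.2,24,6.5],
    [0.2,28,7.4],
    [0.2,28.9,7.6],
    [0.2,28.9,7.6],
    [0.2,28.9,7.6],
  ],
  yaw=[0,0,0,0,0,0,0,0,0,0],
  gripper=[20,20,20,20,20,20,20,20,20,20],
)

```text
clock: 7.1
tool_pos: [0.5684, -0.3506, 0.2542]
eef_rot: [-0.705, -0.018, 0.709, -0.017]
contact_force: [0.7, 0.1, -1.5]
opening: 0.338
```

```bash
python3 - <<'E'
from h import *
plan([.572,-.351,.1105],np.pi/2+.05)
E
```

```text
t 7.1 pos [ 0.5684 -0.3506  0.2542] jaw -1.5218 tilt x [-0.0063  0.002  -1.    ] F [ 0.6947  0.1346 -1.5208] op 0.338 q [ 0.5465  0.7486 -0.1242  1.416   0.1022  0.9898 -1.1233]
delta cm [14.3684  0.0941 -0.4425] yaw -0.001 (alt 3.141 )
```

apply_moves(
  delta_pos=[
    [3,0.1,-0.4],
    [6,0.1,-0.4],
    [9,0.1,-0.4],
    [11,0.1,-0.4],
    [12.5,0.1,-0.4],
    [13.5,0.1,-0.4],
    [14.2,0.1,-0.4],
    [14.4,0.1,-0.4],
    [14.4,0.1,-0.4],
    [14.4,0.1,-0.4],
  ],
  yaw=[0,0,0,0,0,0,0,0,0,0],
  gripper=[20,20,20,20,20,20,20,20,20,20],
)

```text
clock: 7.93
tool_pos: [0.5724, -0.351, 0.1111]
eef_rot: [-0.705, -0.018, 0.709, -0.017]
contact_force: [0.4, -1.0, -1.3]
opening: 0.341
```

```bash
python3 - <<'E'
from h import *
plan([.572,-.351,.109],np.pi/2+.05)
look('w5',dict(tray_in=.005))
E
```

```text
t 7.93 pos [ 0.5724 -0.351   0.1111] jaw -1.5214 tilt x [-0.0047  0.0014 -1.    ] F [ 0.3752 -0.965  -1.3222] op 0.341 q [ 0.5367  0.923  -0.1082  1.5153  0.1331  0.7153 -1.1514]
delta cm [ 0.2095 -0.0059  0.0354] yaw -0.0006 (alt 3.141 )
tray_in []
```

View pics/w5.png

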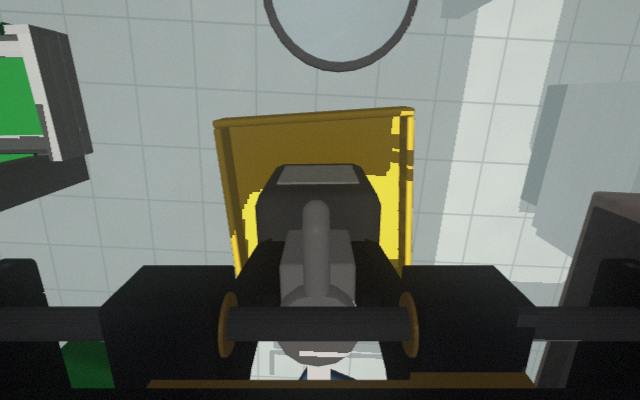

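apply_moves(
  delta_pos=[
    [0.15,0,0],
    [0.25,0,0],
    [0.25,0,0],
    [0.1,0,0],
    [0.1,0,0],
    [0.1,0,0],
    [-1,0,0],
    [-3,0,0],
    [-6,0,0],
    [-10,0,0],
  ],
  yaw=[0,0,0,0,0,0,0,0,0,0],
  gripper=[20,20,20,70,70,70,70,70,70,70],
)

```text
clock: 8.87
tool_pos: [0.5712, -0.3506, 0.2108]
eef_rot: [-0.704, -0.019, 0.71, -0.016]
contact_force: [-0.1, -0.1, -0.1]
opening: 0.698
```

```bash
python3 - <<'E'
from h import *
plan([.43,-.22,.3],np.pi/2-.2)
look('t1',dict(old_mid=.0715,green_mid=.0665,green_loop=.105,orange_mid=.0665,orange_loop=.105),'top')
look('s1',dict(old_mid=.0715,green_mid=.0665,green_loop=.105,orange_mid=.0665,orange_loop=.105),'scene')
E
```

```text
t 8.87 pos [ 0.5712 -0.3506  0.2108] jaw -1.5216 tilt x [-0.0088  0.0035 -1.    ] F [-0.15   -0.1335 -0.0567] op 0.698 q [ 0.5432  0.7995 -0.1212  1.449   0.1111  0.9093 -1.1324]
delta cm [ -8.7455 -13.7781  13.5359] yaw 0.2492 (alt -2.892 )
old_mid [(0.77, array([451.2, 210.5]), array([ 0.5704, -0.3493,  0.0715]))]
green_mid [(0.62, array([402.2, 252.4]), array([ 0.4548, -0.2176,  0.0665]))]
green_loop [(0.91, array([394.8, 270.9]), array([ 0.4059, -0.1931,  0.105 ])), (0.51, array([446.4, 213.8]), array([ 0.5581, -0.3286,  0.105 ]))]
orange_mid [(0.6, array([314.2, 251.5]), array([0.4525, 0.0205, 0.0665]))]
orange_loop [(0.71, array([305.3, 268.4]), array([0.4076, 0.0414, 0.105 ])), (0.64, array([231.2, 253.7]), array([0.4421, 0.2386, 0.105 ]))]
old_mid [(0.92, array([193.2, 183.6]), array([ 0.5834, -0.3451,  0.0715]))]
green_mid [(0.85, array([259.4, 166.7]), array([ 0.4551, -0.2177,  0.0665]))]
green_loop [(0.97, array([270. , 148.2]), array([ 0.4154, -0.2001,  0.105 ]))]
orange_mid [(0.82, array([340.7, 182.8]), array([0.4642, 0.0127, 0.0665])), (0.71, array([231. , 159.2]), array([ 0.4428, -0.3086,  0.0665]))]
orange_loop [(0.56, array([352.2, 161.1]), array([0.4142, 0.0292, 0.105 ])), (0.34, array([289.1, 238. ]), array([ 0.7381, -0.0258,  0.105 ]))]
```

View pics/s1.png

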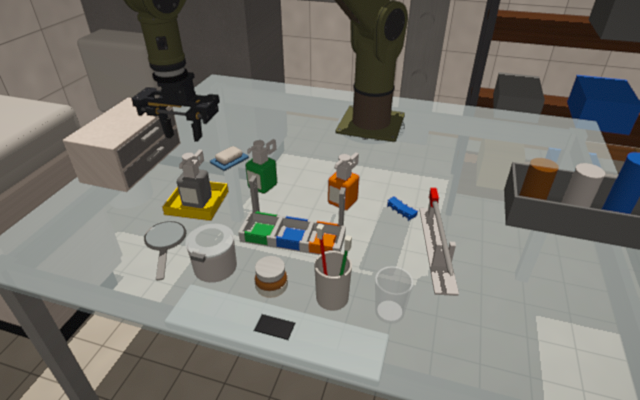

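The grey bottle stands in the tray (scene 193,184). Next is a closer look at the green bottle.

apply_moves(
  delta_pos=[
    [-2,-2,2],
    [-4,-5,5],
    [-6,-8,8],
    [-8,-11,12],
    [-8,-14,16],
    [-8,-14,16],
    [-8,-14,16],
    [-8,-14,16],
    [-8,-14,16],
  ],
  yaw=[0.1,0.2,0.3,0.4,0.47,0.47,0.47,0.47,0.47],
  gripper=[80,80,80,80,80,80,80,80,80],
)

```text
clock: 10.22
tool_pos: [0.4072, -0.2199, 0.2919]
eef_rot: [-0.69, 0.148, 0.693, 0.148]
contact_force: [0.9, -0.6, -0.4]
opening: 0.798
```

```bash
python3 - <<'E'
from h import *
plan([.4505,-.216,.103],np.pi/2-.43)
look('w6',dict(green_mid=.0665,green_loop=.105,orange_mid=.0665,orange_loop=.105))
E
```

```text
t 10.22 pos [ 0.4072 -0.2199  0.2919] jaw -1.9915 tilt x [-0.0041  0.0011 -1.    ] F [ 0.8702 -0.5601 -0.41  ] op 0.798 q [ 0.3914  0.4235  0.0054  1.9868 -0.0024  0.7355 -1.5934]
delta cm [18.8723 -2.138  -3.8683] yaw 0.0093 (alt -3.132 )
green_mid [(0.6, array([295.5, 128. ]), array([ 0.4562, -0.2148,  0.0665]))]
green_loop [(0.94, array([298.6, 183.2]), array([ 0.4081, -0.1982,  0.105 ])), (0.3, array([107.9, 211.5]), array([ 0.461 , -0.0065,  0.105 ]))]
orange_mid [(0.61, array([109.2, 213.5]), array([0.4564, 0.0231, 0.0665]))]
orange_loop [(0.69, array([103.1, 263.1]), array([0.4136, 0.0328, 0.105 ]))]
```

View pics/w6.png

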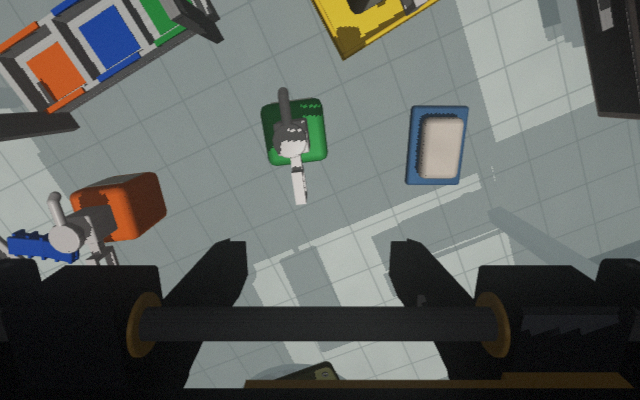

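```bash
python3 - <<'E'
from h import *
a=cv2.imread('pics/w6.png');cv2.imwrite('pics/w6z.png',cv2.resize(a[80:215,240:350],None,fx=4.4,fy=4.4,interpolation=cv2.INTER_CUBIC))
b=atz('wrist',[283,92],.137);h=atz('wrist',[290,142],.142);l=atz('wrist',[302,203],.121)
print(b,h,l)
for p,q in((b,h),(h,l),(b,l)): print(np.arctan2((p-q)[1],(p-q)[0]),np.linalg.norm((p-q)[:2]))
E
```

```text
[ 0.4904 -0.2249  0.137 ] [ 0.4514 -0.213   0.142 ] [ 0.3918 -0.1954  0.121 ]
-0.29473504290433367 0.04081012564851171
-0.2871539371205692 0.06215112402773238
-0.29015881040803265 0.10296054176690002
```

View pics/w6z.png

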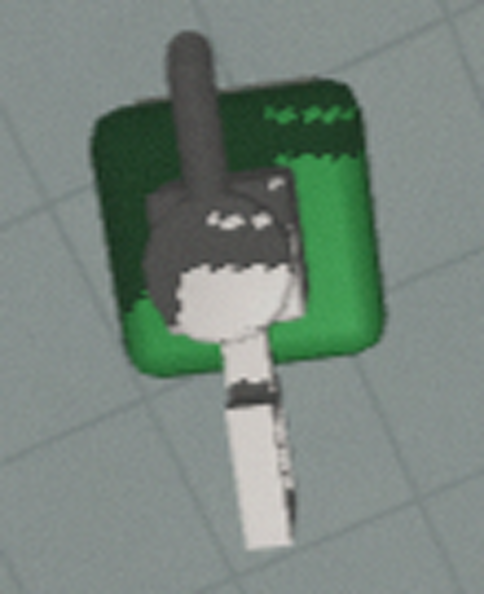

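```bash
python3 - <<'E'
from h import *
plan([.4525,-.2135,.103],np.pi/2-.29)
E
```

```text
t 10.47 pos [ 0.4069 -0.2199  0.2913] jaw -1.9921 tilt x [-0.0058  0.0018 -1.    ] F [-0.2879 -0.3115 -0.404 ] op 0.795 q [ 0.3918  0.4247  0.0054  1.9871 -0.0025  0.7359 -1.5936]
delta cm [18.802  -2.4687 -4.0157] yaw -0.1313 (alt 3.01 )
```

apply_moves(
  delta_pos=[
    [3,-1.3,-2],
    [6,-2.45,-4],
    [9,-2.45,-4],
    [12,-2.45,-4],
    [15,-2.45,-4],
    [17,-2.45,-4],
    [18.8,-2.45,-4],
    [18.8,-2.45,-4],
    [18.8,-2.45,-4],
  ],
  yaw=[-0.1,-0.131,-0.131,-0.131,-0.131,-0.131,-0.131,-0.131,-0.131],
  gripper=[75,75,75,75,75,75,75,75,75],
)

```text
clock: 11.22
tool_pos: [0.4521, -0.2136, 0.1022]
eef_rot: [-0.697, 0.102, 0.702, 0.103]
contact_force: [-0.2, 0.2, -0.1]
opening: 0.747
```

```bash
python3 - <<'E'
from h import *
plan([.4525,-.2135,.103],np.pi/2-.29)
look('w7',{})
E
```

```text
t 11.22 pos [ 0.4521 -0.2136  0.1022] jaw -1.8613 tilt x [-0.0076  0.0025 -1.    ] F [-0.215   0.1613 -0.0755] op 0.747 q [ 0.3608  0.788  -0.0192  2.0559  0.0461  0.3061 -1.5581]
delta cm [-0.0783 -0.0248 -0.035 ] yaw -0.0005 (alt 3.141 )
```

View pics/w7.png

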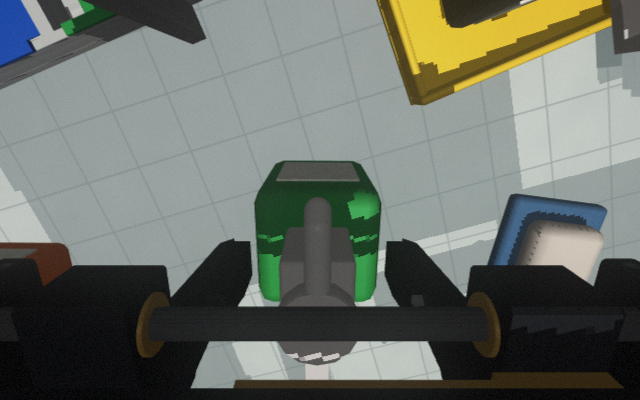

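The bottle is square in the jaws, so I'll grip and lift.

apply_moves(
  delta_pos=[
    [-0.1,0,0],
    [-0.1,0,0],
    [-0.1,0,0],
    [-0.1,0,0],
    [-0.1,0,0],
    [-1,0,0],
    [-4,0,0],
    [-8,0,0],
    [-12,0,0],
    [-15.5,0,0],
  ],
  yaw=[0,0,0,0,0,0,0,0,0,0],
  gripper=[20,20,20,20,20,20,20,20,20,20],
  force=30,
)

```text
clock: 12.1
tool_pos: [0.4529, -0.214, 0.2606]
eef_rot: [-0.698, 0.102, 0.702, 0.103]
contact_force: [1.4, -0.3, -2.9]
opening: 0.336
```

```bash
python3 - <<'E'
from h import *
plan([.635,-.136,.26],np.pi/2+.05)
E
```

```text
t 12.1 pos [ 0.4529 -0.214   0.2606] jaw -1.8614 tilt x [-0.0058  0.0018 -1.    ] F [ 1.3839 -0.3196 -2.9064] op 0.336 q [ 0.3702  0.5172 -0.0327  1.9236  0.0253  0.7072 -1.5389]
delta cm [ -0.0269 -12.6855 -15.2103] yaw -0.3406 (alt 2.801 )
```

apply_moves(
  delta_pos=[
    [0,-3,-3.6],
    [0,-6,-7.2],
    [0,-9,-10.8],
    [0,-12,-14.4],
    [0,-12.7,-15.2],
    [0,-12.7,-15.2],
    [0,-12.7,-15.2],
    [0,-12.7,-15.2],
  ],
  yaw=[-0.1,-0.2,-0.3,-0.34,-0.34,-0.34,-0.34,-0.34],
  gripper=[20,20,20,20,20,20,20,20],
)

```text
clock: 12.77
tool_pos: [0.6333, -0.1365, 0.2592]
eef_rot: [-0.704, -0.018, 0.71, -0.017]
contact_force: [-1.5, -0.1, -3.4]
opening: 0.341
```

```bash
python3 - <<'E'
from fit import *
plan([.635,-.136,.26],np.pi/2+.05)
P=camera_params('wrist')
look('w8',dict(orange_floor=.01,green_floor=.01,blue_floor=.01,rack_entry=.115))
import pickle;pickle.dump(P,open('P8.pkl','wb'))
a=cv2.imread('pics/w8.png');cv2.imwrite('pics/w8z.png',cv2.resize(a[110:270,120:440],None,fx=2.4,fy=2.4,interpolation=cv2.INTER_CUBIC))
E
```

```text
t 12.77 pos [ 0.6333 -0.1365  0.2592] jaw -1.5219 tilt x [-0.009   0.0009 -1.    ] F [-1.4801 -0.0682 -3.4306] op 0.341 q [ 0.2002  0.7151 -0.1117  1.4763  0.0892  0.9643 -1.4579]
delta cm [-0.0849 -0.0447 -0.1719] yaw -0.0011 (alt 3.14 )
orange_floor [(0.57, array([188. , 161.1]), array([0.6272, 0.0174, 0.01  ]))]
green_floor [(0.74, array([318.5, 161.7]), array([ 0.634 , -0.1357,  0.01  ])), (0.58, array([254.3, 161.1]), array([ 0.6311, -0.0604,  0.01  ]))]
blue_floor [(0.83, array([251.9, 157.7]), array([ 0.635 , -0.0576,  0.01  ]))]
rack_entry [(0.64, array([109.4, 235.6]), array([0.5773, 0.0528, 0.115 ]))]
```

View pics/w8.png

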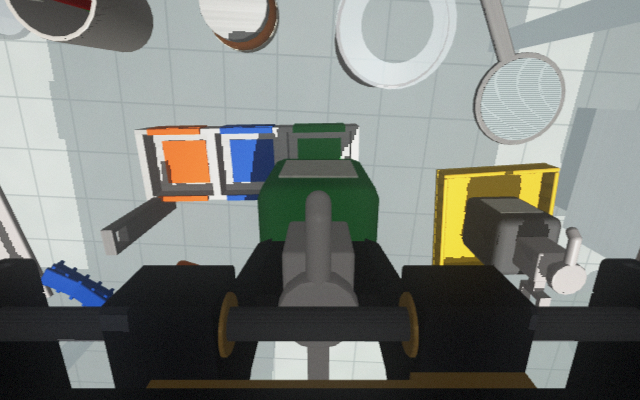

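```bash
python3 - <<'E'
from fit import *
import pickle
O=[0,.078];G=[0,-.078];E=[-.048,.113];M=[0,0]
p,r=fit2([O,G,E,O,G,E,O,G,E,M,M],[[.6293,.0168],[.6363,-.1323],[.5785,.0519],[.6274,.0173],[.6358,-.1361],[.5783,.0528],[.6272,.0174],[.634,-.1357],[.5773,.0528],[.635,-.0576],[.632,-.0584]])
print(p,r.round(4))
P=pickle.load(open('P8.pkl','rb'))
im=cv2.resize(cv2.imread('pics/w8.png')[100:270,90:390],None,fx=2.6,fy=2.6,interpolation=cv2.INTER_CUBIC)
def W(l,z):
    c,s=np.cos(p[2]),np.sin(p[2]);return [p[0]+c*l[0]-s*l[1],p[1]+s*l[0]+c*l[1],z]
def poly(pts,z,col):
    q=np.array([(proj('wrist',W(a,z),P)-[90,100])*2.6 for a in pts]).astype(int);cv2.polylines(im,[q],True,col,1)
for b in(.078,0,-.078): poly([(x,b+y) for x,y in((-.035,-.035),(.035,-.035),(.035,.035),(-.035,.035))],.01,(0,0,255))
for z,c in((.022,(255,0,255)),(.032,(255,255,0))): poly([(x,y) for x,y in((-.039,-.117),(.039,-.117),(.039,.117),(-.039,.117))],z,c)
cv2.imwrite('pics/w8o.png',im)
E
```

```text
[ 0.632  -0.0584  0.05  ] [[-0.0012  0.0027]
 [-0.0004 -0.004 ]
 [-0.0001  0.0002]
 [ 0.0007  0.0022]
 [ 0.0001 -0.0002]
 [ 0.0001 -0.0007]
 [ 0.0009  0.0021]
 [ 0.0019 -0.0006]
 [ 0.0011 -0.0007]
 [-0.003  -0.0008]
 [-0.     -0.    ]]
```

View pics/w8o.png

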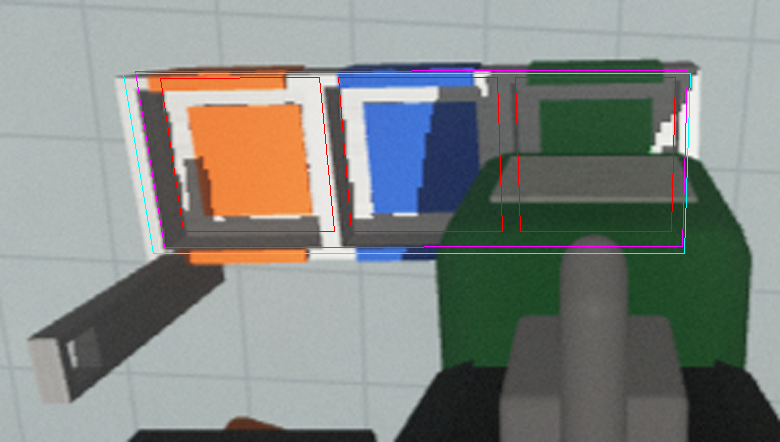

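```bash
python3 - <<'E'
from h import *
plan([.6354,-.1363,.145],np.pi/2+.05)
E
```

```text
t 13.02 pos [ 0.634  -0.1368  0.26  ] jaw -1.5229 tilt x [-0.0064  0.0013 -1.    ] F [-0.0739  0.858  -2.6194] op 0.339 q [ 0.2011  0.7142 -0.1122  1.4754  0.0887  0.9635 -1.458 ]
delta cm [11.5    -0.0289 -0.214 ] yaw -0.0021 (alt 3.139 )
```

apply_moves(
  delta_pos=[
    [3,0,-0.2],
    [6,0,-0.2],
    [9,0,-0.2],
    [10.5,0,-0.2],
    [11.5,-0.03,-0.2],
    [11.5,-0.03,-0.2],
    [11.5,-0.03,-0.2],
    [11.5,-0.03,-0.2],
  ],
  yaw=[0,0,0,0,0,0,0,0],
  gripper=[20,20,20,20,20,20,20,20],
)

```text
clock: 13.68
tool_pos: [0.6362, -0.1367, 0.1466]
eef_rot: [-0.706, -0.017, 0.708, -0.016]
contact_force: [0.4, 0.4, -3.2]
opening: 0.335
```

```bash
python3 - <<'E'
from h import *
plan([.6354,-.1363,.1135],np.pi/2+.05)
look('w9',{})
E
```

```text
t 13.68 pos [ 0.6362 -0.1367  0.1466] jaw -1.5233 tilt x [-0.0037  0.0008 -1.    ] F [ 0.3559  0.4402 -3.1691] op 0.335 q [ 0.1944  0.8508 -0.1009  1.57    0.1133  0.7303 -1.4803]
delta cm [ 3.3065 -0.0376  0.0676] yaw -0.0025 (alt 3.139 )
```

View pics/w9.png

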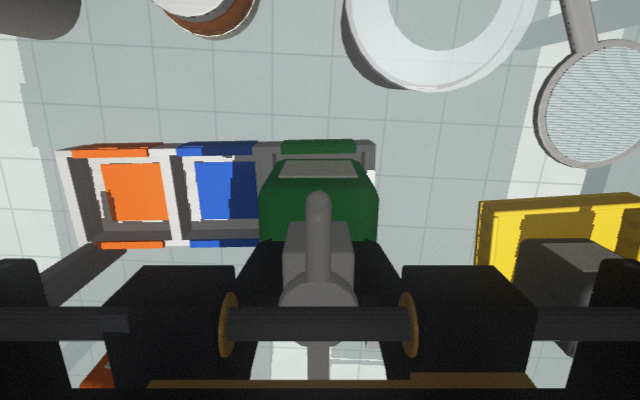

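apply_moves(
  delta_pos=[
    [0.7,-0.04,0.07],
    [1.4,-0.04,0.07],
    [2.1,-0.04,0.07],
    [2.1,-0.04,0.07],
  ],
  yaw=[0,0,0,0],
  gripper=[20,20,20,20],
)

```text
clock: 14.07
tool_pos: [0.6342, -0.136, 0.1239]
eef_rot: [-0.705, -0.017, 0.709, -0.016]
contact_force: [-0.3, -0.2, -4.9]
opening: 0.339
```

```bash
python3 - <<'E'
from h import *
plan([.6354,-.1363,.1135],np.pi/2+.05)
E
```

```text
t 14.07 pos [ 0.6342 -0.136   0.1239] jaw -1.523 tilt x [-0.0067  0.0012 -1.    ] F [-0.2833 -0.2251 -4.8946] op 0.339 q [ 0.1922  0.8802 -0.0975  1.5858  0.1179  0.6882 -1.4848]
delta cm [ 1.0409  0.0369 -0.1269] yaw -0.0022 (alt 3.139 )
```

apply_moves(
  delta_pos=[
    [0.5,0,-0.05],
    [1.0,0,-0.05],
    [1.05,0,-0.05],
    [1.05,0,-0.05],
  ],
  yaw=[0,0,0,0],
  gripper=[20,20,20,20],
)

```text
clock: 14.4
tool_pos: [0.6365, -0.1359, 0.1178]
eef_rot: [-0.706, -0.017, 0.708, -0.017]
contact_force: [-5.8, 2.1, 24.4]
opening: 0.334
```

```bash
python3 - <<'E'
from h import *
plan([.6354,-.1363,.1135],np.pi/2+.05)
look('w10',{});look('s10',{},'scene')
a=cv2.imread('pics/w10.png');cv2.imwrite('pics/w10z.png',cv2.resize(a[120:300,200:440],None,fx=3.3,fy=3.3,interpolation=cv2.INTER_CUBIC))
a=cv2.imread('pics/s10.png');cv2.imwrite('pics/s10z.png',cv2.resize(a[150:280,180:380],None,fx=4,fy=4,interpolation=cv2.INTER_CUBIC))
E
```

```text
t 14.4 pos [ 0.6365 -0.1359  0.1178] jaw -1.5232 tilt x [-0.0019  0.0006 -1.    ] F [-5.8389  2.1161 24.4175] op 0.334 q [ 0.1909  0.8895 -0.0963  1.586   0.1195  0.6738 -1.4868]
delta cm [0.4324 0.0305 0.1124] yaw -0.0024 (alt 3.139 )
```

View pics/w10z.png

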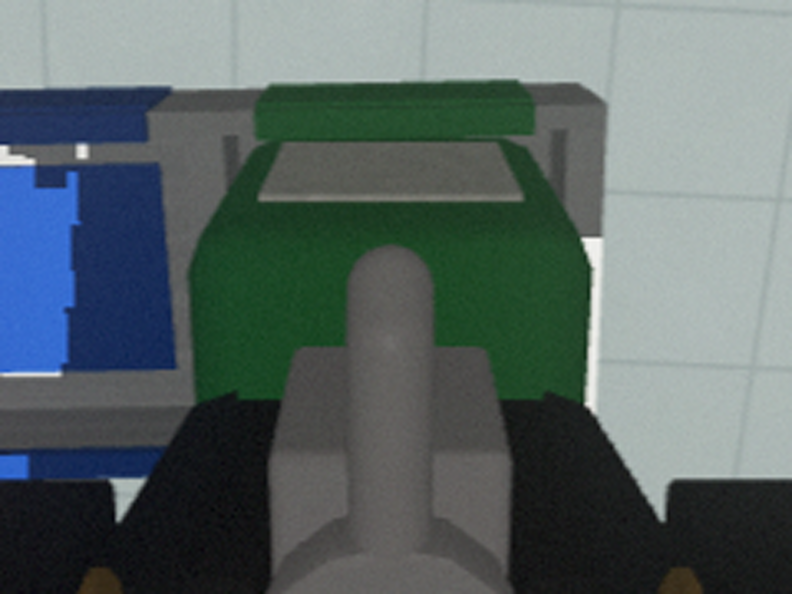

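View pics/s10z.png

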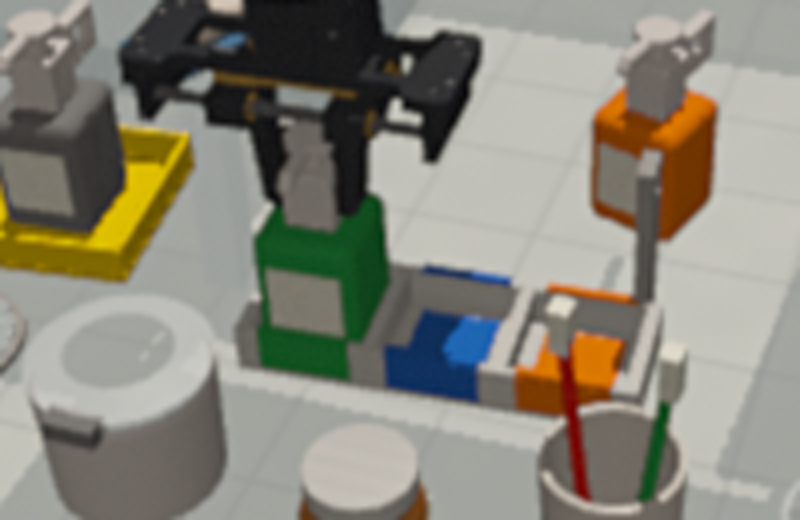

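apply_moves(
  delta_pos=[
    [-0.4,0,0.1],
    [-0.4,0,0.2],
    [-0.4,0,0.2],
    [0,0,0.2],
    [0.2,0,0.2],
    [0.2,0,0.2],
  ],
  yaw=[0,0,0,0,0,0],
  gripper=[20,20,20,20,20,20],
)

```text
clock: 15.0
tool_pos: [0.6349, -0.1362, 0.1176]
eef_rot: [-0.707, -0.017, 0.707, -0.017]
contact_force: [-4.1, 1.0, 15.6]
opening: 0.338
```

```bash
python3 - <<'E'
from h import *
plan([.6354,-.1363,.1135],np.pi/2+.05)
E
```

```text
t 15.0 pos [ 0.6349 -0.1362  0.1176] jaw -1.5234 tilt x [-0.001   0.0002 -1.    ] F [-4.0559  0.9753 15.5715] op 0.338 q [ 0.1914  0.8878 -0.0959  1.5924  0.12    0.6682 -1.4871]
delta cm [ 0.4069  0.0157 -0.0514] yaw -0.0026 (alt 3.139 )
```

The force suggests the bottle slid a few mm down in the grip and is now on the floor of the bay. I'll relax, release, and check.

apply_moves(
  delta_pos=[
    [-0.1,0,0],
    [-0.2,0,0],
    [-0.2,0,0],
    [-0.2,0,0],
    [-0.2,0,0],
    [-1,0,0],
    [-3,0,0],
    [-6,0,0],
    [-9,0,0],
    [-12,0,0],
  ],
  yaw=[0,0,0,0,0,0,0,0,0,0],
  gripper=[20,20,65,65,65,65,65,65,65,65],
)

```text
clock: 15.83
tool_pos: [0.6348, -0.1362, 0.2392]
eef_rot: [-0.707, -0.017, 0.707, -0.017]
contact_force: [0.3, -0.8, 0.0]
opening: 0.651
```

```bash
python3 - <<'E'
from h import *
plan([.411,.037,.29],np.pi/2-.3)
look('s11',dict(green_mid=.0765,green_loop=.115),'scene')
look('t11',dict(green_mid=.0765,green_loop=.115,orange_mid=.0665,orange_loop=.105),'top')
a=cv2.imread('pics/s11.png');cv2.imwrite('pics/s11z.png',cv2.resize(a[150:280,180:380],None,fx=4,fy=4,interpolation=cv2.INTER_CUBIC))
E
```

```text
t 15.83 pos [ 0.6348 -0.1362  0.2392] jaw -1.5234 tilt x [-0.0011  0.0003 -1.    ] F [ 0.2813 -0.7662  0.0024] op 0.651 q [ 0.1995  0.7349 -0.1112  1.5019  0.0941  0.9112 -1.4644]
delta cm [ -5.0462 -18.3622  21.5398] yaw 0.3474 (alt -2.794 )
green_mid [(0.96, array([262.2, 210.7]), array([ 0.6395, -0.1303,  0.0765])), (0.47, array([324.8, 243.6]), array([0.7036, 0.041 , 0.0765]))]
green_loop [(0.89, array([264.6, 184. ]), array([ 0.5876, -0.1428,  0.115 ])), (0.45, array([451. , 278.3]), array([0.7639, 0.2996, 0.115 ]))]
green_mid [(0.71, array([375.4, 189.1]), array([ 0.6249, -0.1432,  0.0765]))]
green_loop [(0.71, array([380.2, 200.7]), array([ 0.5889, -0.1529,  0.115 ])), (0.18, array([374.9, 188. ]), array([ 0.6225, -0.1387,  0.115 ]))]
orange_mid [(0.85, array([313. , 252.6]), array([0.4495, 0.0236, 0.0665])), (0.63, array([375.3, 201.1]), array([ 0.5931, -0.144 ,  0.0665]))]
orange_loop [(0.66, array([304.2, 266.9]), array([0.4114, 0.0444, 0.105 ]))]
```

View pics/s11z.png

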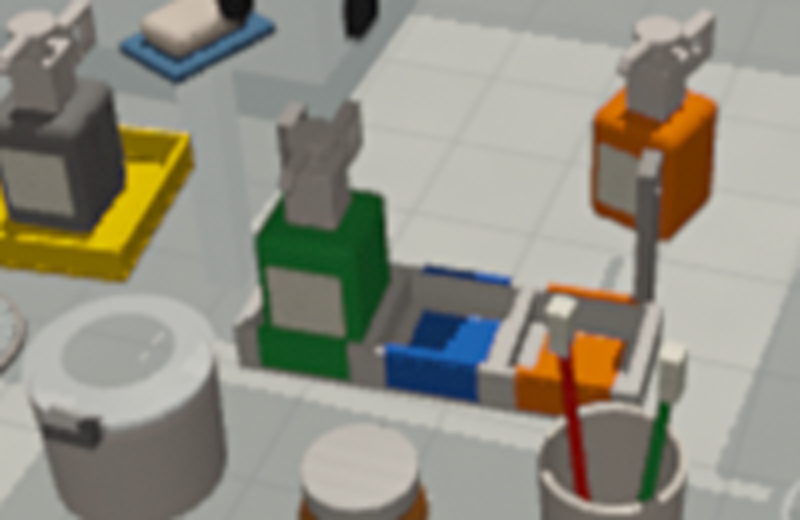

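apply_moves(
  delta_pos=[
    [-3,-2.5,3],
    [-5,-5,6],
    [-5,-7.5,9],
    [-5,-10,12],
    [-5,-12.5,15],
    [-5,-15,18],
    [-5,-18.4,21.5],
    [-5,-18.4,21.5],
    [-5,-18.4,21.5],
    [-5,-18.4,21.5],
  ],
  yaw=[0.05,0.15,0.25,0.35,0.37,0.37,0.37,0.37,0.37,0.37],
  gripper=[75,75,75,75,75,75,75,75,75,75],
)

```text
clock: 17.07
tool_pos: [0.4114, 0.0374, 0.287]
eef_rot: [-0.697, 0.113, 0.699, 0.113]
contact_force: [0.5, -0.3, 1.1]
opening: 0.753
```

```bash
python3 - <<'E'
from h import *
plan([.455,.021,.103],np.pi/2-.36)
look('w12',dict(green_mid=.0765,green_loop=.115,orange_mid=.0665,orange_loop=.105))
E
```

```text
t 17.07 pos [0.4114 0.0374 0.287 ] jaw -1.8925 tilt x [-0.0034  0.0004 -1.    ] F [ 0.459  -0.3158  1.0565] op 0.753 q [-0.192   0.3667 -0.0134  2.1211  0.0061  0.6571 -2.1019]
delta cm [18.384   0.1624 -4.7126] yaw 0.0383 (alt -3.103 )
green_mid []
green_loop []
orange_mid [(0.78, array([316.8, 123.5]), array([0.4575, 0.0241, 0.0665]))]
orange_loop [(0.89, array([320.1, 177.1]), array([0.4106, 0.0363, 0.105 ])), (0.31, array([130.3, 196.9]), array([0.4513, 0.2224, 0.105 ]))]
```

View pics/w12.png

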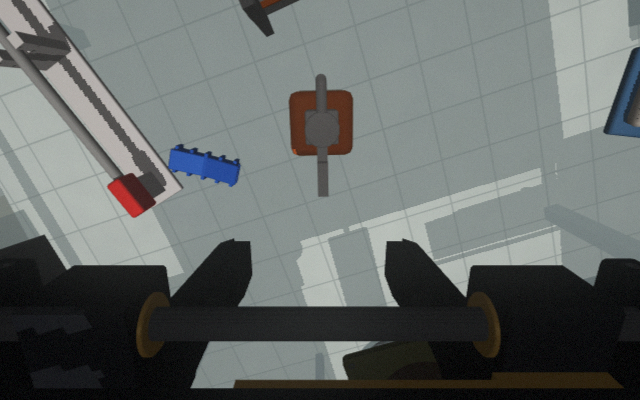

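```bash
python3 - <<'E'
from h import *
b=atz('wrist',[320.7,75],.137);h=atz('wrist',[321.5,127.5],.142);l=atz('wrist',[323,195.5],.121)
print(b,h,l)
for p,q in((b,h),(h,l),(b,l)): print(np.arctan2((p-q)[1],(p-q)[0]),np.linalg.norm((p-q)[:2]))
y=-.275
x=l[:2]+.064*np.array([np.cos(y),np.sin(y)]);print(x)
plan([(h[0]+x[0])/2,(h[1]+x[1])/2,.1015],np.pi/2+y)
E
```

```text
[0.4982 0.006  0.137 ] [0.4592 0.0184 0.142 ] [0.3969 0.0374 0.121 ]
-0.3074187783034888 0.040967314296126246
-0.29663658008555194 0.06511985754975351
-0.30080029280805076 0.10608571010135487
[0.4585 0.02  ]
t 17.32 pos [0.4118 0.0366 0.2869] jaw -1.8956 tilt x [-0.0036  0.0004 -1.    ] F [ 0.0899 -0.4615 -0.1041] op 0.752 q [-0.19    0.3673 -0.0131  2.1204  0.0058  0.6574 -2.1025]
delta cm [18.5197  0.1315 -5.079 ] yaw -0.0498 (alt 3.092 )
```

apply_moves(
  delta_pos=[
    [3,0.1,-2.5],
    [6,0.15,-5],
    [9,0.15,-5],
    [12,0.15,-5],
    [15,0.15,-5],
    [17,0.15,-5],
    [18.5,0.15,-5],
    [18.5,0.15,-5],
    [18.5,0.15,-5],
  ],
  yaw=[-0.025,-0.025,-0.025,-0.025,-0.025,-0.025,-0.025,-0.025,-0.025],
  gripper=[75,75,75,75,75,75,75,75,75],
)

```text
clock: 18.07
tool_pos: [0.4581, 0.0187, 0.1011]
eef_rot: [-0.697, 0.106, 0.701, 0.106]
contact_force: [0.2, -0.3, 0.5]
opening: 0.748
```

```bash
python3 - <<'E'
from h import *
plan([.4585,.019,.102],np.pi/2-.3)
look('w13',{})
E
```

```text
t 18.07 pos [0.4581 0.0187 0.1011] jaw -1.8716 tilt x [-0.0051 -0.0001 -1.    ] F [ 0.2178 -0.3464  0.453 ] op 0.748 q [-0.1347  0.7691 -0.01    2.18    0.032   0.1977 -2.0448]
delta cm [-0.0939 -0.0453 -0.0314] yaw -0.0008 (alt 3.141 )
```

View pics/w13.png

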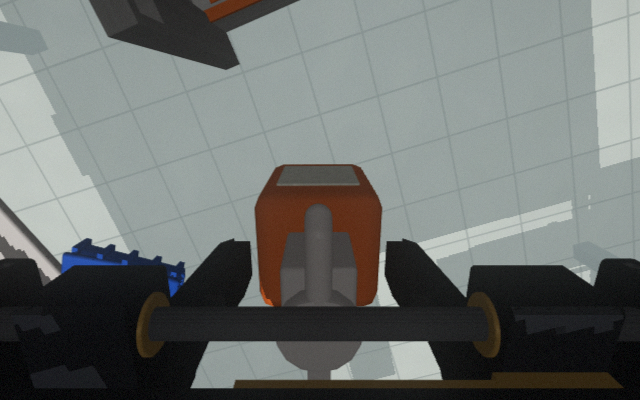

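apply_moves(
  delta_pos=[
    [-0.05,0,0],
    [-0.05,0,0],
    [-0.05,0,0],
    [-0.05,0,0],
    [-0.05,0,0],
    [-1,0,0],
    [-3,0,0],
    [-6,0,0],
    [-9,0,0],
    [-12,0,0],
  ],
  yaw=[0,0,0,0,0,0,0,0,0,0],
  gripper=[20,20,20,20,20,20,20,20,20,20],
  force=50,
)

```text
clock: 18.95
tool_pos: [0.4579, 0.0187, 0.2234]
eef_rot: [-0.697, 0.106, 0.701, 0.106]
contact_force: [0.8, -0.6, -3.8]
opening: 0.334
```

```bash
python3 - <<'E'
from h import *
c=np.array([.6315,-.0584]); t=c+.078*np.array([-np.sin(.05),np.cos(.05)]);print(t)
plan([t[0],t[1],.265],np.pi/2+.05)
E
```

```text
[0.6276 0.0195]
t 18.95 pos [0.4579 0.0187 0.2234] jaw -1.8713 tilt x [-0.005  0.    -1.   ] F [ 0.7853 -0.5659 -3.8119] op 0.334 q [-0.1273  0.5282 -0.0208  2.0853  0.0191  0.5332 -2.0331]
delta cm [ -4.2453  -5.0945 -16.1635] yaw -0.3505 (alt 2.791 )
```

apply_moves(
  delta_pos=[
    [-2.5,-0.5,-2],
    [-4.2,-1.5,-5],
    [-4.2,-2.5,-8],
    [-4.2,-3.7,-12],
    [-4.2,-5.1,-16.1],
    [-4.2,-5.1,-16.1],
    [-4.2,-5.1,-16.1],
    [-4.2,-5.1,-16.1],
  ],
  yaw=[-0.1,-0.2,-0.3,-0.35,-0.35,-0.35,-0.35,-0.35],
  gripper=[20,20,20,20,20,20,20,20],
)

```text
clock: 19.62
tool_pos: [0.6253, 0.0196, 0.2637]
eef_rot: [-0.704, -0.017, 0.71, -0.018]
contact_force: [-0.8, -0.0, -4.4]
opening: 0.333
```

```bash
python3 - <<'E'
from h import *
plan([.6276,.0195,.145],np.pi/2+.05)
look('w14',dict(green_mid=.0765,green_loop=.115,orange_floor=.01,blue_floor=.01,rack_entry=.115))
E
```

```text
t 19.62 pos [0.6253 0.0196 0.2637] jaw -1.5214 tilt x [-0.0088 -0.0004 -1.    ] F [-0.8272 -0.0161 -4.4464] op 0.333 q [-0.0369  0.6786 -0.1233  1.5443  0.0953  0.9334 -1.7119]
delta cm [11.8721  0.0192 -0.3377] yaw -0.0006 (alt 3.141 )
green_mid [(0.6, array([475. , 172.3]), array([ 0.6355, -0.1348,  0.0765]))]
green_loop [(0.68, array([484.9, 231.3]), array([ 0.5887, -0.1355,  0.115 ]))]
orange_floor [(0.46, array([22.4, 77.9]), array([0.7026, 0.3507, 0.01  ]))]
blue_floor [(0.64, array([383.7, 156.7]), array([ 0.6349, -0.0566,  0.01  ]))]
rack_entry [(0.53, array([314.6, 235.5]), array([0.5767, 0.0213, 0.115 ])), (0.31, array([570.4, 348.7]), array([ 0.4613, -0.2516,  0.115 ]))]
```

View pics/w14.png

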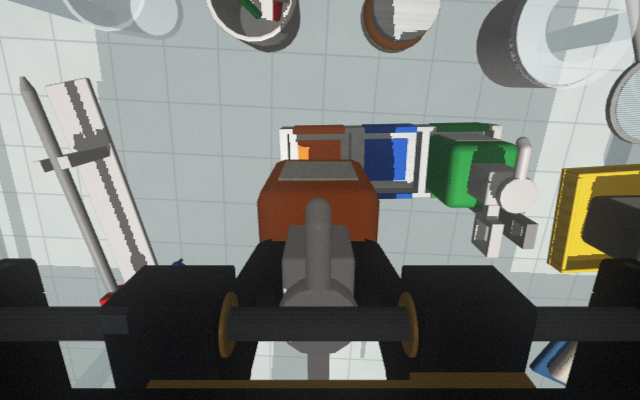

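apply_moves(
  delta_pos=[
    [3,0,-0.3],
    [6,0,-0.34],
    [8.5,0,-0.34],
    [10,0,-0.34],
    [10.9,0.02,-0.34],
    [10.9,0.02,-0.34],
    [10.9,0.02,-0.34],
  ],
  yaw=[0,0,0,0,0,0,0],
  gripper=[20,20,20,20,20,20,20],
)

```text
clock: 20.5
tool_pos: [0.6293, 0.0197, 0.1564]
eef_rot: [-0.705, -0.017, 0.709, -0.018]
contact_force: [0.1, 0.4, -3.3]
opening: 0.332
```

```bash
python3 - <<'E'
from h import *
plan([.6276,.0195,.115],np.pi/2+.05)
look('w15',{});look('s15',{},'scene')
a=cv2.imread('pics/s15.png');cv2.imwrite('pics/s15z.png',cv2.resize(a[150:280,200:400],None,fx=4,fy=4,interpolation=cv2.INTER_CUBIC))
E
```

```text
t 20.5 pos [0.6293 0.0197 0.1564] jaw -1.5212 tilt x [-0.0049 -0.0002 -1.    ] F [ 0.1113  0.3613 -3.2732] op 0.332 q [-0.0443  0.8138 -0.1097  1.6326  0.1222  0.7068 -1.7345]
delta cm [4.1368 0.0096 0.1481] yaw -0.0005 (alt 3.141 )
```

View pics/w15.png

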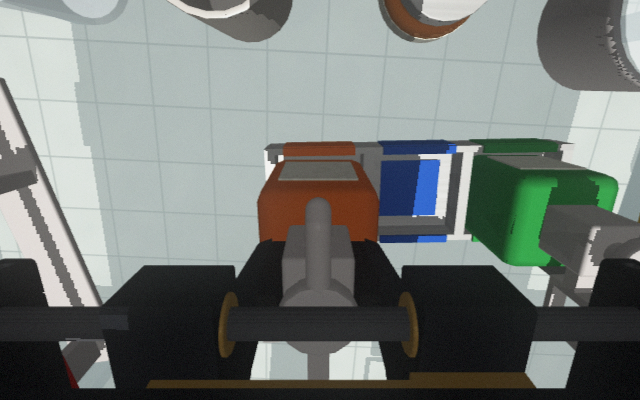

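View pics/s15z.png

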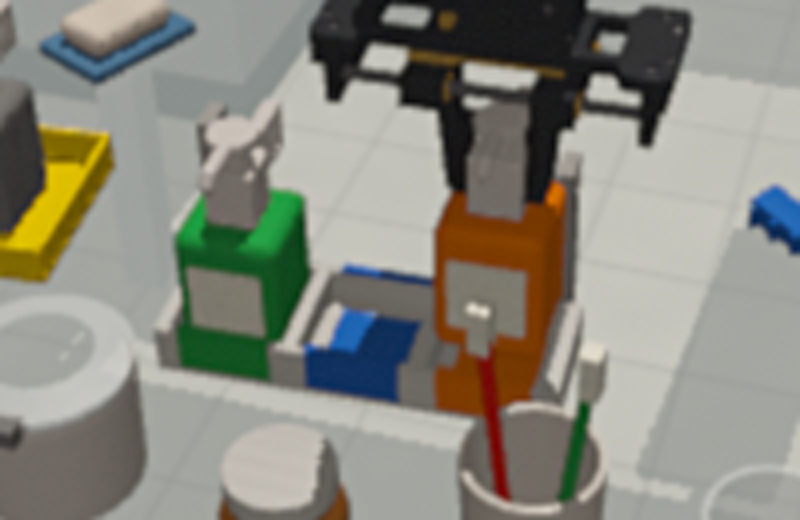

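apply_moves(
  delta_pos=[
    [0.8,0,0.13],
    [1.6,0,0.13],
    [2.3,0,0.13],
    [2.8,0,0.13],
    [2.8,0,0.13],
  ],
  yaw=[0,0,0,0,0],
  gripper=[20,20,20,20,20],
)

```text
clock: 21.02
tool_pos: [0.6283, 0.0196, 0.1358]
eef_rot: [-0.706, -0.017, 0.707, -0.018]
contact_force: [-15.9, -0.2, 44.3]
opening: 0.335
```

```bash
python3 - <<'E'
from h import *
plan([.6276,.0195,.118],np.pi/2+.05)
E
```

```text
t 21.02 pos [0.6283 0.0196 0.1358] jaw -1.5218 tilt x [-0.0015 -0.0006 -1.    ] F [-15.8939  -0.2225  44.2697] op 0.335 q [-0.0473  0.84   -0.1047  1.6512  0.1282  0.6587 -1.7409]
delta cm [1.7808 0.0037 0.0683] yaw -0.001 (alt 3.141 )
```

apply_moves(
  delta_pos=[
    [-0.8,0,0],
    [-1.8,0,-0.05],
    [-1.8,0,-0.05],
    [-1.8,0,-0.05],
  ],
  yaw=[0,0,0,0],
  gripper=[20,20,20,20],
)

```text
clock: 21.35
tool_pos: [0.6292, 0.0196, 0.1537]
eef_rot: [-0.707, -0.017, 0.707, -0.017]
contact_force: [0.9, 0.2, -4.1]
opening: 0.339
```

```bash
python3 - <<'E'
from h import *
plan([.6276,.0195,.118],np.pi/2+.05)
look('w16',{});look('s16',{},'scene')
def crop(n):
    a=cv2.imread(f'pics/{n}.png');return cv2.resize(a[150:300,240:400],None,fx=2.4,fy=2.4,interpolation=cv2.INTER_CUBIC)
cv2.imwrite('pics/cmp.png',np.hstack([crop('w13'),crop('w16')]))
a=cv2.imread('pics/s16.png');cv2.imwrite('pics/s16z.png',cv2.resize(a[150:280,200:400],None,fx=4,fy=4,interpolation=cv2.INTER_CUBIC))
E
```

```text
t 21.35 pos [0.6292 0.0196 0.1537] jaw -1.5219 tilt x [-0.0006 -0.0005 -1.    ] F [ 0.8686  0.1615 -4.1465] op 0.339 q [-0.0454  0.8158 -0.1081  1.6389  0.1238  0.6943 -1.7369]
delta cm [3.5668 0.0035 0.1597] yaw -0.0011 (alt 3.141 )
```

View pics/cmp.png

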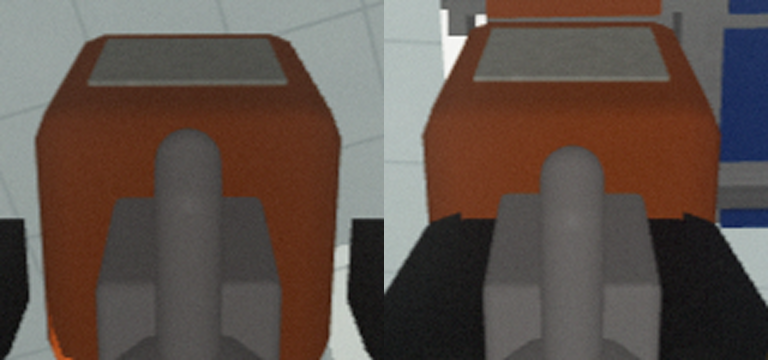

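View pics/s16z.png

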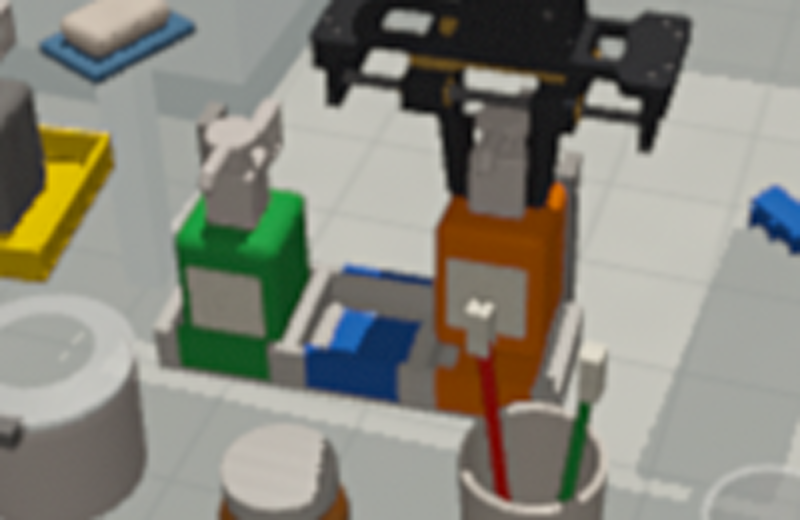

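```bash
python3 - <<'E'
from h import *
from scipy.optimize import least_squares
P=camera_params('wrist');s=get_state();Rt=R.from_quat(s['eef_rot'])
cp=Rt.inv().apply(P['position']-s['tool_pos']);cR=Rt.inv()*R.from_quat(P['orientation'])
f=200/np.tan(np.radians(P['fovy']/2))
def pr(p):
    c=cR.inv().apply(p-cp);return c[:,:2]/c[:,2:]*f+[P['cx'],P['cy']]
# bottle pts: (X out, Yside(tool y), Z up)
pts=np.array([[.032,0,0.003],[.032,-.032,.08],[.032,.032,.08],[.015,-.015,.122],[.015,.015,.122],[.041,0,.137]])
def model(q,h=.1015):
    slip,th,xo=q
    # pivot at grip point: Z = h+.005 ; pitch th: bottom toward +X
    X=pts[:,0];Z=pts[:,2]-(h+.005)
    X2=X*np.cos(th)-Z*np.sin(th)+xo; Z2=Z*np.cos(th)+X*np.sin(th)-slip
    t=np.c_[-(Z2)-.005,pts[:,1],-X2]   # tool x down, tool z toward base
    return pr(t)
def obs(o,ox,name):
    pass
def im(x,y,ox): return [240+(x-ox)/2.4,150+y/2.4]
o13=[im(190,35,0),im(37,140,0),im(340,140,0),im(112,197,0),im(265,197,0),im(190,130,0)]
o16=[im(572,24,384),im(424,135,384),im(718,135,384),im(500,196,384),im(645,196,384),im(572,147,384)]
def res(q,o):
    d=model(q)-np.array(o); 
    return np.r_[d[0,1],d[1],d[2],d[3],d[4],d[5,1]]
for o in(o13,o16):
    r=least_squares(res,[0,0,0],args=(o,));print(r.x,np.round(r.fun,1))
E
```

```text
[ 0.0373 -0.0844 -0.0104] [ 10.7  11.9 -14.8  -9.9 -14.8   3.1  11.7  -0.5  11.7  -4.8]
[ 0.0483 -0.0162 -0.0141] [  8.9  12.8 -14.   -9.7 -14.    3.2  12.1  -0.8  12.1  -5.6]
```

```bash
cat > pitch.py <<'E'
from h import *
from scipy.optimize import least_squares
P=camera_params('wrist');s=get_state();Rt=R.from_quat(s['eef_rot'])
cp=Rt.inv().apply(P['position']-s['tool_pos']);cR=Rt.inv()*R.from_quat(P['orientation'])
f=200/np.tan(np.radians(P['fovy']/2))
def pr(p):
    c=cR.inv().apply(p-cp);return c[:,:2]/c[:,2:]*f+[P['cx'],P['cy']]
pts=np.array([[.032,0,0.003],[.032,-.032,.08],[.032,.032,.08],[.015,-.015,.122],[.015,.015,.122],[.015,-.015,.085],[.015,.015,.085]])
def model(q,h=.1015):
    slip,th,xo=q
    X=pts[:,0];Z=pts[:,2]-(h+.005)
    X2=X*np.cos(th)-Z*np.sin(th)+xo; Z2=Z*np.cos(th)+X*np.sin(th)-slip
    return pr(np.c_[-(Z2)-.005,pts[:,1],-X2])
def res(q,o):
    d=model(q)-np.array(o)
    return np.r_[d[0,1],d[1,0],d[2,0],d[3:].ravel()]
def solve(o):
    r=least_squares(res,[0,0,0],args=(o,));print('slip,pitch,xo',r.x,np.round(r.fun,1))
E
python3 - <<'E'
from pitch import *
def im(x,y,ox): return [240+(x-ox)/2.4,150+y/2.4]
solve([im(190,35,0),im(37,140,0),im(340,140,0),im(97,284,0),im(280,284,0),im(112,197,0),im(265,197,0)])
solve([im(572,24,384),im(424,135,384),im(718,135,384),im(484,285,384),im(660,285,384),im(500,196,384),im(645,196,384)])
E
```

```text
slip,pitch,xo [ 0.0044  0.0029 -0.0038] [ 0.6  0.5  2.1  1.8  0.3  1.7  0.3  3.3 -0.6 -0.7 -0.6]
slip,pitch,xo [ 0.0109  0.0507 -0.0066] [ 1.1  1.2  2.6  2.3  0.6  1.4  0.7  2.6 -1.2 -0.1 -1.2]
```

apply_moves(
  delta_pos=[
    [0.6,0,0.35],
    [1.0,0,0.4],
    [1.4,0,0.4],
    [1.4,0,0.4],
  ],
  yaw=[0,0,0,0],
  gripper=[20,20,20,20],
)

```text
clock: 21.78
tool_pos: [0.624, 0.0194, 0.1372]
eef_rot: [-0.705, -0.017, 0.708, -0.018]
contact_force: [1.8, 0.2, -4.2]
opening: 0.338
```

```bash
python3 - <<'E'
from h import *
plan([.6276,.0195,.118],np.pi/2+.05)
look('w17',{})
cv2.imwrite('pics/w17z.png',cv2.resize(cv2.imread('pics/w17.png')[110:300,220:440],None,fx=3.3,fy=3.1,interpolation=cv2.INTER_CUBIC))
E
```

```text
t 21.78 pos [0.624  0.0194 0.1372] jaw -1.5218 tilt x [-0.0043 -0.0007 -1.    ] F [ 1.8141  0.2088 -4.1945] op 0.338 q [-0.0472  0.8344 -0.105   1.6614  0.1279  0.6568 -1.7414]
delta cm [ 1.9162  0.0055 -0.3648] yaw -0.001 (alt 3.141 )
```

View pics/w17z.png

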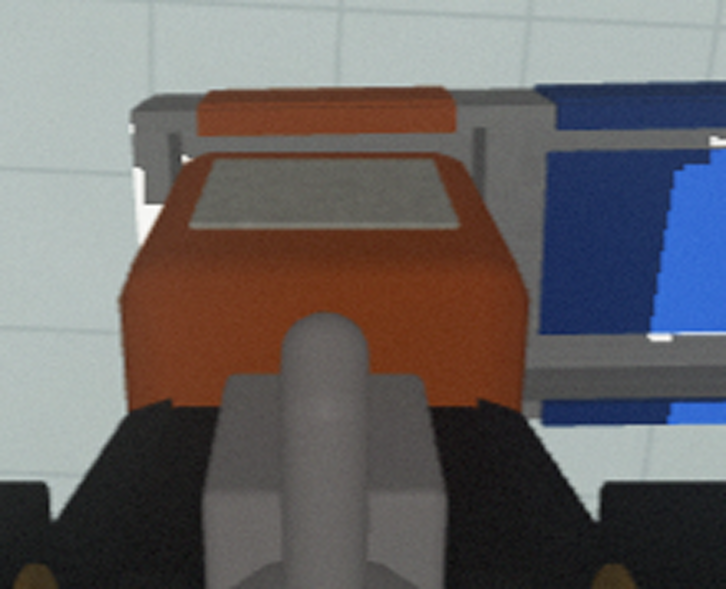

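apply_moves(
  delta_pos=[
    [0.5,0,-0.1],
    [1.0,0,-0.1],
    [1.0,0,-0.1],
  ],
  yaw=[0,0,0],
  gripper=[20,20,20],
)

```text
clock: 22.08
tool_pos: [0.6242, 0.0193, 0.1263]
eef_rot: [-0.705, -0.017, 0.709, -0.018]
contact_force: [-0.8, 0.0, -2.8]
opening: 0.334
```

```bash
python3 - <<'E'
from h import *
plan([.6276,.0195,.118],np.pi/2+.05)
E
```

```text
t 22.08 pos [0.6242 0.0193 0.1263] jaw -1.5217 tilt x [-0.0064 -0.001  -1.    ] F [-0.8464  0.0161 -2.7981] op 0.334 q [-0.0483  0.8509 -0.1029  1.6643  0.1302  0.6397 -1.7432]
delta cm [ 0.8241 -0.0024 -0.3451] yaw -0.0009 (alt 3.141 )
```

No contact, so it is going in. I'll carry on down.

apply_moves(
  delta_pos=[
    [0.4,0,-0.05],
    [0.8,0,-0.05],
    [0.8,0,-0.05],
  ],
  yaw=[0,0,0],
  gripper=[20,20,20],
)

```text
clock: 22.33
tool_pos: [0.6245, 0.0193, 0.1178]
eef_rot: [-0.704, -0.017, 0.709, -0.018]
contact_force: [0.1, 1.1, -2.1]
opening: 0.337
```

apply_moves(
  delta_pos=[
    [0.3,0,0],
    [0.5,0,0],
    [0.5,0,0],
  ],
  yaw=[0,0,0],
  gripper=[20,20,20],
)

```text
clock: 22.58
tool_pos: [0.6283, 0.0196, 0.1163]
eef_rot: [0.708, 0.017, -0.706, 0.017]
contact_force: [1.7, -0.5, 14.1]
opening: 0.336
```

apply_moves(
  delta_pos=[
    [-0.1,0,0.1],
    [-0.15,0,0.1],
    [-0.15,0,0.1],
    [-0.15,0,0.1],
    [-0.15,0,0.1],
    [-1,0,0],
    [-3,0,0],
    [-6,0,0],
    [-9,0,0],
    [-12,0,0],
  ],
  yaw=[0,0,0,0,0,0,0,0,0,0],
  gripper=[20,20,65,65,65,65,65,65,65,65],
)

```text
clock: 23.42
tool_pos: [0.6279, 0.0196, 0.2379]
eef_rot: [0.707, 0.017, -0.706, 0.017]
contact_force: [0.3, 0.0, 0.7]
opening: 0.651
```

```bash
python3 - <<'E'
from h import *
plan([.54,-.06,.30],np.pi/2+.05)
look('s18',{},'scene')
a=cv2.imread('pics/s18.png');cv2.imwrite('pics/s18z.png',cv2.resize(a[150:280,180:380],None,fx=4,fy=4,interpolation=cv2.INTER_CUBIC))
E
```

```text
t 23.42 pos [0.6279 0.0196 0.2379] jaw -1.5218 tilt x [ 0.0015 -0.0004 -1.    ] F [0.3116 0.0421 0.6821] op 0.651 q [-0.0384  0.7065 -0.1208  1.575   0.1037  0.8649 -1.7195]
delta cm [-6.216   7.5269  9.1562] yaw -0.001 (alt 3.141 )
```

View pics/s18z.png

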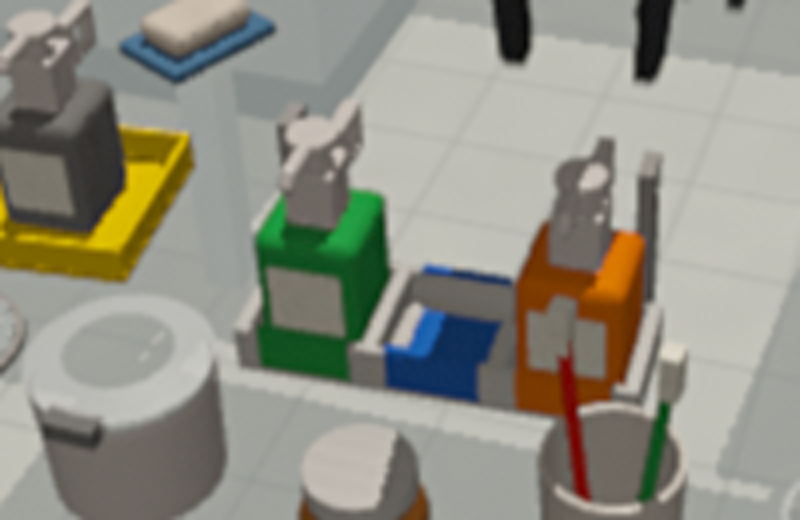

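apply_moves(
  delta_pos=[
    [-3,1.5,2],
    [-6.2,3,4],
    [-6.2,5,7],
    [-6.2,7.5,9.2],
    [-6.2,7.5,9.2],
    [-6.2,7.5,9.2],
    [-6.2,7.5,9.2],
  ],
  yaw=[0,0,0,0,0,0,0],
  gripper=[65,65,65,65,65,65,65],
)

```text
clock: 24.05
tool_pos: [0.543, -0.059, 0.3057]
eef_rot: [0.712, 0.018, -0.702, 0.017]
contact_force: [-0.6, -0.7, -0.1]
opening: 0.652
```

```bash
python3 - <<'E'
from h import *
plan([.54,-.06,.30],np.pi/2+.05)
look('w19',dict(green_mid=.0765,green_loop=.115,orange_mid=.0765,orange_loop=.115,rack_entry=.115,blue_floor=.01,bar_grip=.061,bar_tip=.061))
cv2.imwrite('pics/w19z.png',cv2.resize(cv2.imread('pics/w19.png')[10:180,180:440],None,fx=3,fy=3,interpolation=cv2.INTER_CUBIC))
E
```

```text
t 24.05 pos [ 0.543  -0.059   0.3057] jaw -1.5222 tilt x [ 0.0141  0.0013 -0.9999] F [-0.5501 -0.6514 -0.0586] op 0.652 q [ 0.1141  0.5121 -0.1421  1.7511  0.0893  0.8705 -1.5889]
delta cm [0.5614 0.0852 0.3131] yaw -0.0014 (alt 3.14 )
green_mid [(0.74, array([394.9,  84.7]), array([ 0.6379, -0.1335,  0.0765]))]
green_loop [(0.83, array([401.1, 141.2]), array([ 0.5839, -0.1371,  0.115 ])), (0.53, array([576. , 158.4]), array([ 0.5755, -0.312 ,  0.115 ]))]
orange_mid [(0.71, array([244.3,  91.4]), array([0.6236, 0.0235, 0.0765]))]
orange_loop [(0.87, array([240.5, 135.2]), array([0.5821, 0.0195, 0.115 ]))]
rack_entry [(0.85, array([205.5, 138.6]), array([0.5772, 0.0536, 0.115 ]))]
blue_floor [(0.56, array([319.8,  89.5]), array([ 0.6316, -0.0557,  0.01  ]))]
bar_grip [(0.97, array([ 66.5, 230.6]), array([0.4494, 0.2486, 0.061 ]))]
bar_tip []
```

View pics/w19z.png

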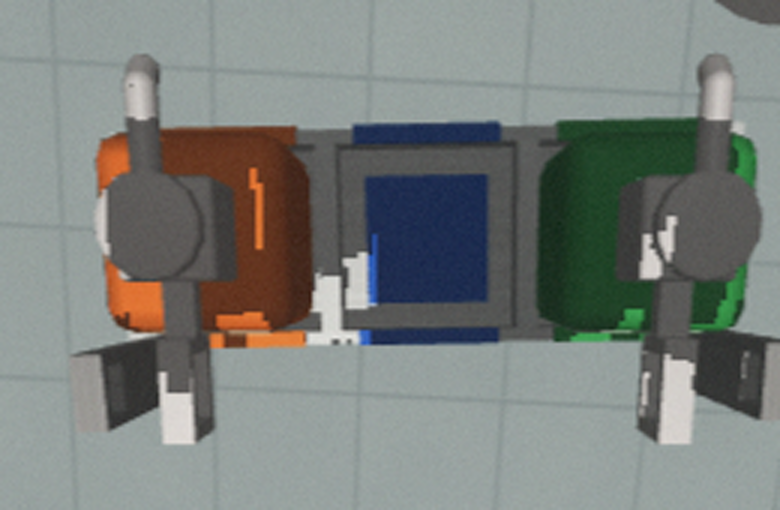

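View pics/w19.png

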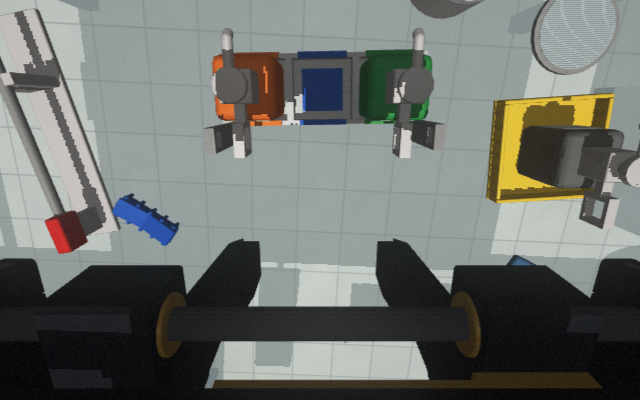

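Both bottles stand square in their bays with their loops beside the brackets. The next step is the bar, and the jaws need to turn the long way round so that q7 stays in range.

```bash
python3 - <<'E'
from h import *
plan([.52,.10,.30],-.41)
E
```

```text
t 24.5 pos [ 0.5427 -0.0592  0.3051] jaw -1.5218 tilt x [ 0.0127  0.0007 -0.9999] F [ 0.0572 -0.7758  0.046 ] op 0.653 q [ 0.1136  0.5128 -0.1414  1.7518  0.0898  0.8705 -1.5887]
delta cm [  0.4928 -16.0079   1.4888] yaw -1.1118 (alt 2.03 )
```

apply_moves(
  delta_pos=[
    [0,-2,0.2],
    [0,-4,0.4],
    [0,-6,0.6],
    [0,-8,0.8],
    [0,-10,1],
    [0,-12,1.2],
    [0,-14,1.4],
    [0,-16,1.5],
    [0,-16,1.5],
    [0,-16,1.5],
  ],
  yaw=[-0.12,-0.24,-0.36,-0.48,-0.6,-0.72,-0.84,-0.96,-1.08,-1.12],
  gripper=[65,65,65,65,65,65,65,65,65,65],
)

```text
clock: 25.33
tool_pos: [0.5196, 0.1018, 0.305]
eef_rot: [0.592, 0.391, -0.584, 0.395]
contact_force: [-0.5, -0.4, -0.8]
opening: 0.649
```

```bash
python3 - <<'E'
from h import *
plan([.50,.22,.28],.7)
E
```

```text
t 25.33 pos [0.5196 0.1018 0.305 ] jaw -0.3932 tilt x [ 0.0127  0.0018 -0.9999] F [-0.5142 -0.3867 -0.795 ] op 0.649 q [ 0.0133  0.5178 -0.4656  1.7879  0.2939  0.8916 -0.9766]
delta cm [  2.4947  -6.3659 -10.1534] yaw -1.0932 (alt 2.048 )
```

apply_moves(
  delta_pos=[
    [0.3,-0.8,-1.2],
    [0.6,-1.6,-2.5],
    [0.9,-2.4,-3.8],
    [1.2,-3.2,-5],
    [1.5,-4,-6.3],
    [1.8,-4.8,-7.5],
    [2.1,-5.6,-8.8],
    [2.5,-6.4,-10.1],
    [2.5,-6.4,-10.1],
    [2.5,-6.4,-10.1],
  ],
  yaw=[-0.12,-0.24,-0.36,-0.48,-0.6,-0.72,-0.84,-0.96,-1.08,-1.1],
  gripper=[65,65,65,65,65,65,65,65,65,65],
)

```text
clock: 26.17
tool_pos: [0.4991, 0.2206, 0.2796]
eef_rot: [0.297, 0.639, -0.292, 0.646]
contact_force: [0.6, 0.4, -0.4]
opening: 0.653
```

```bash
python3 - <<'E'
from h import *
plan([.50,.26,.28],.24+np.pi/2)
E
```

```text
t 26.17 pos [0.4991 0.2206 0.2796] jaw 0.7123 tilt x [ 0.0119  0.0024 -0.9999] F [ 0.5846  0.4496 -0.397 ] op 0.653 q [-0.0556  0.629  -0.7506  1.7677  0.5261  0.9436 -0.3133]
delta cm [-0.0291  2.6423 -2.926 ] yaw -1.0985 (alt 2.043 )
```

apply_moves(
  delta_pos=[
    [0,1.3,-1.5],
    [0,2.6,-2.9],
    [0,2.6,-2.9],
    [0,2.6,-2.9],
    [0,2.6,-2.9],
    [0,2.6,-2.9],
    [0,2.6,-2.9],
    [0,2.6,-2.9],
    [0,2.6,-2.9],
    [0,2.6,-2.9],
  ],
  yaw=[-0.12,-0.24,-0.36,-0.48,-0.6,-0.72,-0.84,-0.96,-1.08,-1.1],
  gripper=[65,65,65,65,65,65,65,65,65,65],
)

```text
clock: 27.0
tool_pos: [0.5003, 0.2586, 0.2793]
eef_rot: [-0.085, 0.698, 0.085, 0.706]
contact_force: [0.1, -0.0, -0.8]
opening: 0.656
```

```bash
python3 - <<'E'
from h import *
plan([.45,.248,.061],.24+np.pi/2)
look('w20',dict(bar_grip=.061,bar_tip=.061))
E
```

```text
t 27.0 pos [0.5003 0.2586 0.2793] jaw 1.812 tilt x [ 0.0114  0.0017 -0.9999] F [ 0.1112 -0.0096 -0.8002] op 0.656 q [ 0.0055  0.7458 -1.0341  1.7103  0.721   1.1036  0.5568]
delta cm [21.7722  0.1941 -5.3863] yaw 0.0012 (alt -3.14 )
bar_grip [(0.88, array([319. , 118.3]), array([0.4492, 0.248 , 0.061 ]))]
bar_tip [(0.35, array([318.9, 115.5]), array([0.4465, 0.2473, 0.061 ]))]
```

View pics/w20.png

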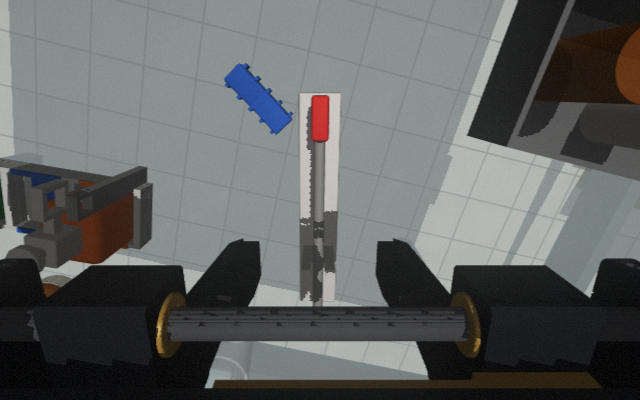

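```bash
python3 - <<'E'
from h import *
for px in([320,141],[320,95],[320,118]): print(atz('wrist',px,.077))
cv2.imwrite('pics/w20z.png',cv2.resize(cv2.imread('pics/w20.png')[85:165,270:370],None,fx=6,fy=6,interpolation=cv2.INTER_CUBIC))
E
```

```text
[0.4694 0.2548 0.077 ]
[0.4263 0.2443 0.077 ]
[0.4474 0.2494 0.077 ]
```

View pics/w20z.png

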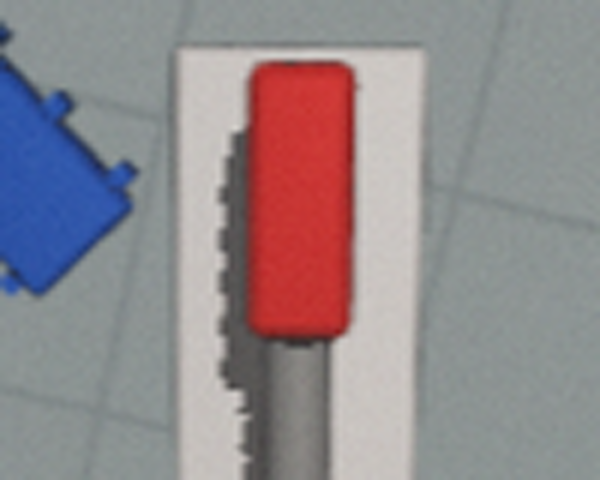

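```bash
python3 - <<'E'
from h import *
plan([.452,.2505,.060],.24+np.pi/2)
E
```

```text
t 27.15 pos [0.5001 0.259  0.2796] jaw 1.8074 tilt x [ 0.0117  0.0019 -0.9999] F [ 0.3211 -1.0527  0.2264] op 0.648 q [ 0.0042  0.7448 -1.0328  1.7104  0.72    1.1027  0.5522]
delta cm [21.8959  0.3143 -5.1321] yaw -0.0034 (alt 3.138 )
```

apply_moves(
  delta_pos=[
    [3,0.3,-2.5],
    [6,0.3,-5.1],
    [9,0.3,-5.1],
    [12,0.3,-5.1],
    [15,0.3,-5.1],
    [18,0.3,-5.1],
    [20,0.3,-5.1],
    [21.9,0.3,-5.1],
    [21.9,0.3,-5.1],
    [21.9,0.3,-5.1],
  ],
  yaw=[0,0,0,0,0,0,0,0,0,0],
  gripper=[50,50,50,50,50,50,50,50,50,50],
)

```text
clock: 27.98
tool_pos: [0.4522, 0.2503, 0.0598]
eef_rot: [-0.083, 0.698, 0.083, 0.706]
contact_force: [0.2, 0.0, 0.3]
opening: 0.493
```

```bash
python3 - <<'E'
from h import *
plan([.452,.2505,.060],.24+np.pi/2)
look('w21',{})
E
```

```text
t 27.98 pos [0.4522 0.2503 0.0598] jaw 1.8056 tilt x [ 0.0109  0.0009 -0.9999] F [0.1897 0.0135 0.3043] op 0.493 q [-0.1645  0.9834 -0.7464  2.0123  1.187   0.6619  0.0761]
delta cm [-0.0236  0.0247 -0.0115] yaw -0.0052 (alt 3.136 )
```

View pics/w21.png

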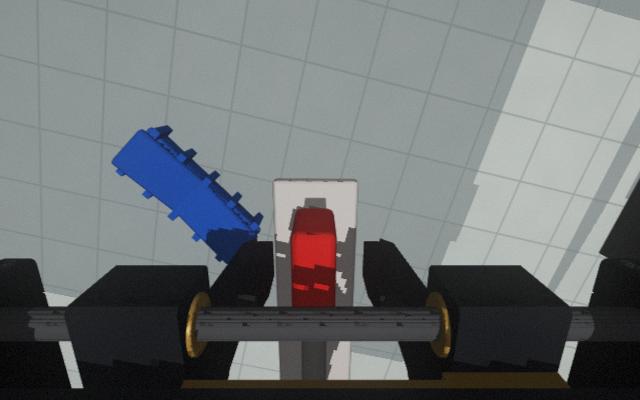

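apply_moves(
  delta_pos=[
    [0,0,0],
    [0,0,0],
    [0,0,0],
    [0,0,0],
    [0,0,0],
    [-1,0,0],
    [-2,0,0],
    [-3.5,0,0],
    [-5,0,0],
    [-5,0,0],
  ],
  yaw=[0,0,0,0,0,0,0,0,0,0],
  gripper=[5,5,5,5,5,5,5,5,5,5],
  force=60,
)

```text
clock: 28.87
tool_pos: [0.4527, 0.2518, 0.1127]
eef_rot: [-0.082, 0.697, 0.084, 0.708]
contact_force: [-0.3, 0.8, -1.2]
opening: 0.197
```

```bash
python3 - <<'E'
from h import *
d,o=plan([.452,.2505,.23],.24+np.pi/2)
print(get_state()['moment'])
look('s22',dict(bar_tip=.11),'scene')
look('t22',dict(bar_tip=.11),'top')
p=[tri([ray(c,spot_point('bar_tip',c)[0]['pixel']) for c in('scene','top')])];print(p)
a=cv2.imread('pics/s22.png');cv2.imwrite('pics/s22z.png',cv2.resize(a[150:300,360:560],None,fx=4,fy=4,interpolation=cv2.INTER_CUBIC))
E
```

```text
t 28.87 pos [0.4527 0.2518 0.1127] jaw 1.8059 tilt x [ 0.015   0.0048 -0.9999] F [-0.2657  0.7772 -1.183 ] op 0.197 q [-0.1235  0.9025 -0.8231  1.9962  1.0545  0.7308  0.1842]
delta cm [-11.7266  -0.092    0.0886] yaw -0.0049 (alt 3.137 )
[ 0.1197 -0.0254 -0.0207]
bar_tip [(0.81, array([454.9, 256.6]), array([0.6992, 0.3037, 0.11  ])), (0.62, array([260.5, 230.6]), array([ 0.7392, -0.0889,  0.11  ]))]
bar_tip [(0.62, array([208.1, 156.2]), array([0.7024, 0.3109, 0.11  ])), (0.58, array([450.9, 161.2]), array([ 0.6986, -0.3407,  0.11  ]))]
[(array([0.7019, 0.3065, 0.1136]), [np.float64(0.0033106435089210943), np.float64(0.0033106435089212296)])]
```

View pics/s22z.png

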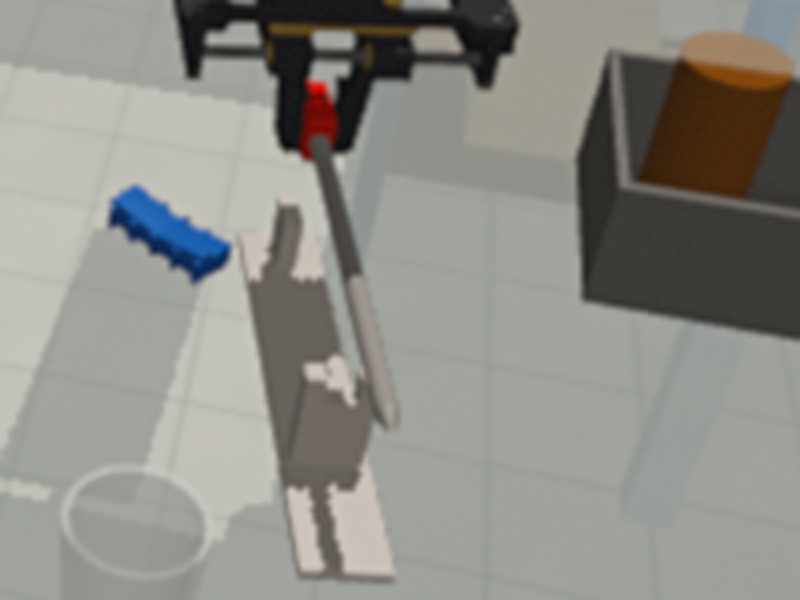

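```bash
python3 - <<'E'
from h import *
d,o=plan([.5636,.340,.22],.05)
E
```

```text
t 29.17 pos [0.4516 0.2503 0.1098] jaw 1.806 tilt x [ 0.011   0.0013 -0.9999] F [ 1.2884  1.1228 -0.6415] op 0.2 q [-0.1248  0.907  -0.8194  1.9977  1.0562  0.7301  0.183 ]
delta cm [-10.8861   6.0998  13.1024] yaw -1.3856 (alt 1.756 )
```

apply_moves(
  delta_pos=[
    [-3,0.5,1],
    [-6,1.2,2.5],
    [-9,1.8,4],
    [-10.9,2.4,5.5],
    [-10.9,3,7],
    [-10.9,3.6,8],
    [-10.9,4.2,9],
    [-10.9,4.8,10.5],
    [-10.9,5.4,12],
    [-10.9,6.1,13.1],
  ],
  yaw=[0.08,0.16,0.25,0.35,0.45,0.55,0.65,0.75,0.85,0.95],
  gripper=[5,5,5,5,5,5,5,5,5,5],
)

```text
clock: 30.0
tool_pos: [0.5645, 0.3398, 0.219]
eef_rot: [0.251, 0.658, -0.248, 0.665]
contact_force: [1.1, -0.1, -1.1]
opening: 0.199
```

```bash
python3 - <<'E'
from h import *
d,o=plan([.5636,.340,.20],.05)
E
```

```text
t 30.0 pos [0.5645 0.3398 0.219 ] jaw 0.8504 tilt x [ 0.0106  0.     -0.9999] F [ 1.0776 -0.1035 -1.0757] op 0.199 q [-0.2591  0.8485 -0.7107  1.4823  0.6154  1.0333 -0.2692]
delta cm [ 1.901  -0.0592 -0.0954] yaw 0.8004 (alt -2.341 )
```

apply_moves(
  delta_pos=[
    [0,0,0],
    [0,0,0],
    [0,0,0],
    [0,0,0],
    [0,0,0],
    [0,0,0],
    [0,0,0],
    [0,0,0],
    [0,0,0],
  ],
  yaw=[0.1,0.2,0.3,0.4,0.5,0.6,0.7,0.8,0.8],
  gripper=[5,5,5,5,5,5,5,5,5],
)

```text
clock: 30.75
tool_pos: [0.5641, 0.3398, 0.2182]
eef_rot: [0.49, 0.509, -0.486, 0.515]
contact_force: [-0.4, -0.5, -1.4]
opening: 0.201
```

```bash
python3 - <<'E'
from h import *
d,o=plan([.5636,.340,.114],.05)
look('s23',dict(bar_tip=.21),'scene')
look('t23',dict(bar_tip=.21),'top')
print(tri([ray(c,spot_point('bar_tip',c)[0]['pixel']) for c in('scene','top')]))
a=cv2.imread('pics/s23.png');cv2.imwrite('pics/s23z.png',cv2.resize(a[110:260,300:500],None,fx=4,fy=4,interpolation=cv2.INTER_CUBIC))
E
```

```text
t 30.75 pos [0.5641 0.3398 0.2182] jaw 0.0485 tilt x [ 0.0098 -0.0011 -1.    ] F [-0.4286 -0.4583 -1.3599] op 0.201 q [-0.3561  0.8057 -0.5038  1.4889  0.4496  0.9563 -0.9412]
delta cm [10.4155 -0.1464 -0.0363] yaw -0.0015 (alt 3.14 )
bar_tip [(0.63, array([361.8, 158.2]), array([0.5579, 0.0812, 0.21  ]))]
bar_tip [(0.75, array([284.5, 200.6]), array([0.5742, 0.0905, 0.21  ])), (0.62, array([302.5, 203.1]), array([0.5688, 0.0461, 0.21  ]))]
(array([0.5737, 0.0869, 0.2206]), [np.float64(0.0026498418802671417), np.float64(0.0026498418802671235)])
```

View pics/s23z.png

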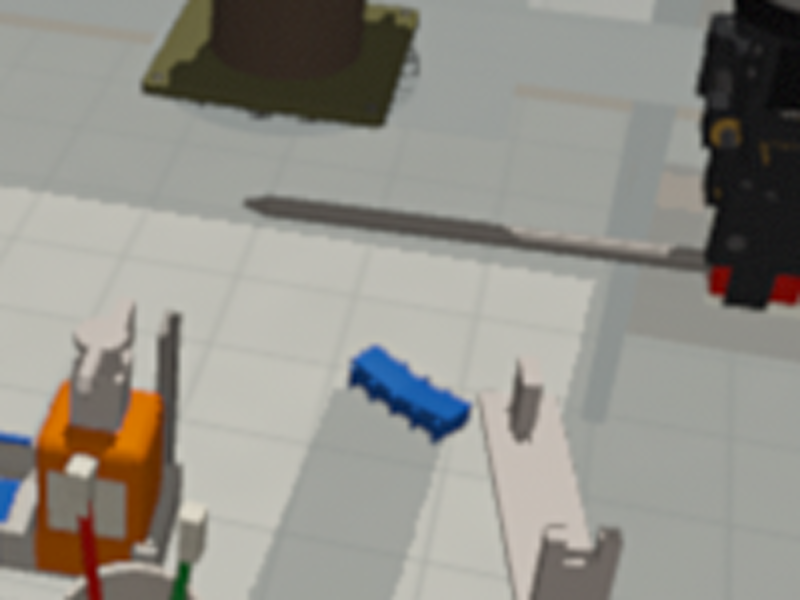

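View pics/t23.png

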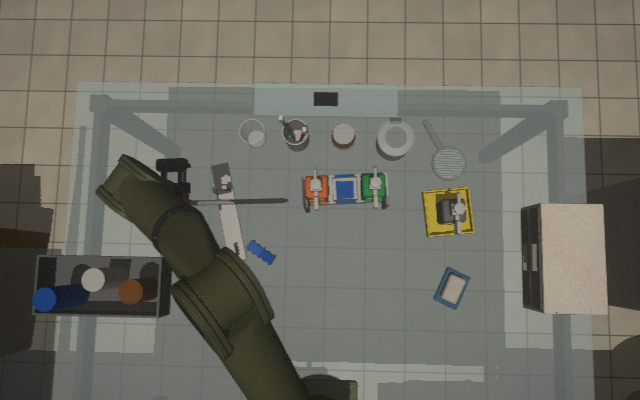

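apply_moves(
  delta_pos=[
    [2,-0.1,0],
    [4,-0.1,0],
    [6,-0.1,0],
    [8,-0.1,0],
    [9.5,-0.1,0],
    [10.4,-0.1,0],
    [10.4,-0.1,0],
    [10.4,-0.1,0],
  ],
  yaw=[0,0,0,0,0,0,0,0],
  gripper=[5,5,5,5,5,5,5,5],
)

```text
clock: 31.72
tool_pos: [0.5646, 0.3398, 0.1148]
eef_rot: [0.489, 0.51, -0.484, 0.515]
contact_force: [-0.0, -0.1, -0.1]
opening: 0.198
```

```bash
cat > both.py <<'E'
from h import *
import sys
def both(tag):
    S=snapshot('scene')[:,:,::-1];T=snapshot('top')[:,:,::-1]
    cv2.imwrite(f'pics/s{tag}.png',S);cv2.imwrite(f'pics/t{tag}.png',T)
    a=cv2.resize(S[150:240,300:420],None,fx=5,fy=5,interpolation=cv2.INTER_CUBIC)
    b=cv2.resize(T[175:225,270:345],None,fx=8,fy=8,interpolation=cv2.INTER_CUBIC)
    cv2.imwrite(f'pics/sz{tag}.png',a);cv2.imwrite(f'pics/tz{tag}.png',b)
E
python3 - <<'E'
from both import *
d,o=plan([.5636,.340,.1138],.05)
both(24)
for n in('bar_tip','rack_entry'):
    r=[]
    for c in('scene','top'):
        q=spot_point(n,c);print(n,c,[(round(x['score'],2),np.round(x['pixel'],1),atz(c,x['pixel'],.115)) for x in q[:2]]); r.append(ray(c,q[0]['pixel']))
    print(tri(r))
E
```

```text
t 31.72 pos [0.5646 0.3398 0.1148] jaw 0.052 tilt x [ 0.01    0.0002 -0.9999] F [-0.004  -0.0863 -0.1006] op 0.198 q [-0.3834  0.9305 -0.4451  1.5602  0.5309  0.7656 -1.0064]
delta cm [ 0.1011 -0.0981 -0.0207] yaw 0.002 (alt -3.14 )
bar_tip scene [(0.69, array([358.5, 199.7]), array([0.5827, 0.0844, 0.115 ])), (0.6, array([262. , 184.8]), array([ 0.5925, -0.1474,  0.115 ]))]
bar_tip top [(0.62, array([289. , 203.8]), array([0.5765, 0.0881, 0.115 ]))]
(array([0.5774, 0.086 , 0.1115]), [np.float64(0.0024947039509134934), np.float64(0.0024947039509134665)])
rack_entry scene [(0.71, array([342.4, 194.8]), array([0.5754, 0.0449, 0.115 ])), (0.65, array([164. , 234.6]), array([ 0.8135, -0.2714,  0.115 ]))]
rack_entry top [(0.6, array([304.4, 203.3]), array([0.5785, 0.0473, 0.115 ]))]
(array([0.5784, 0.0464, 0.1175]), [np.float64(0.0007229928249443661), np.float64(0.0007229928249444002)])
```

View pics/sz24.png

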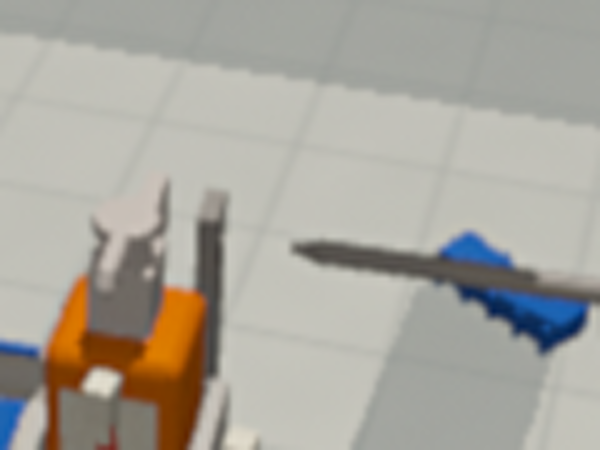

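View pics/tz24.png

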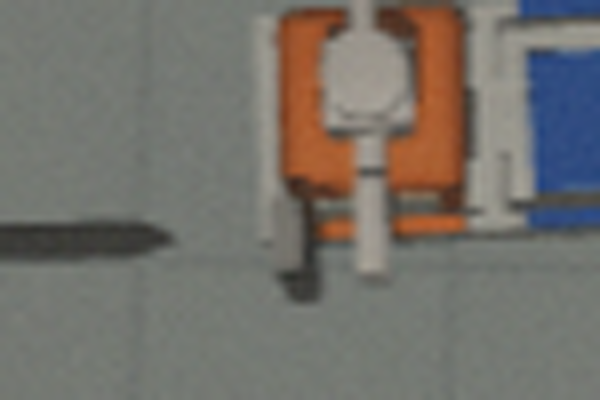

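```bash
python3 - <<'E'
from h import *
T=cv2.imread('pics/t24.png')
cv2.imwrite('pics/tz24b.png',cv2.resize(T[180:225,185:345],None,fx=5,fy=5,interpolation=cv2.INTER_CUBIC))
g=cv2.cvtColor(T,cv2.COLOR_BGR2GRAY).astype(float)
for x in range(192,290,6):
    col=g[192:214,x-1:x+2].mean(1);print(x,np.round(col).astype(int))
E
```

```text
192 [33 31 32 29 29 33 35 33 33 39 35 41 44 43 44 42 44 45 45 43 45 46]
198 [34 32 32 32 32 33 47 42 38 37 38 38 38 40 43 39 42 42 42 45 42 42]
204 [116 117 117 117 118 116 117 118 116 116 111  92  51  36  35  34  34  35
  35  34  34  37]
210 [112 113 112 112 113 114 112 112 114 112 112 111  80  85 110 108  97 113
 109 103 102  91]
216 [ 78  62  81  98  99 100 104 100 113 112 112 111  78  96 118 105 100 116
 117 115 114 116]
222 [ 76  87 135 144  73  74  74  76  84 150 150 146  87  99 120  79 108 149
 150 150 151 153]
228 [ 95 146 149 145  74  75  75  80 117 149 151 146  76 103 129 106 115 151
 150 152 150 151]
234 [115 115 116 115  93  89  85  89 128 131 140 137  82 106 129 103 110 153
 154 153 153 151]
240 [119 119 119 119 119 117 119 117 119 118 116  97  85 107 125 102 101 117
 118 118 117 118]
246 [118 119 117 117 118 115 118 117 116 118 116  96  90 109 122  99  99 117
 118 118 117 115]
252 [119 120 119 119 119 118 117 120 118 117 115  80  57  61  56  63 118 118
 118 117 118 118]
258 [119 119 118 119 121 119 117 121 120 118 115  79  58  58  60  68 118 117
 119 118 120 118]
264 [119 119 120 118 120 121 119 119 120 119 116  67  60  62  56  74 119 120
 119 120 119 117]
270 [118 120 120 119 119 120 118 119 121 119 115  61  60  60  61  84 118 118
 118 119 119 116]
276 [119 120 120 118 120 118 119 119 119 120 115  56  60  61  59  83 118 121
 119 119 120 120]
282 [119 118 117 119 118 119 119 117 119 119  93  58  60  62  63  97 117 120
 118 120 118 118]
288 [116 116 114 114 117 115 115 117 116 117 111  66  58  61  83 112 117 115
 118 116 119 117]
```

View pics/tz24b.png

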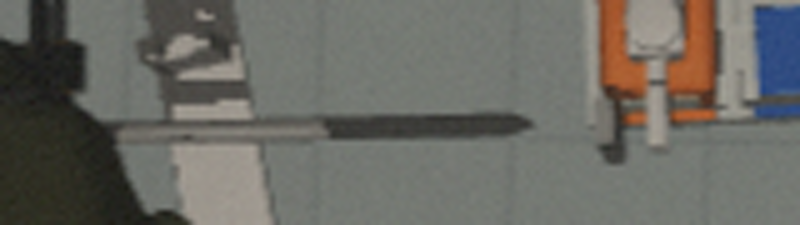

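```bash
python3 - <<'E'
from h import *
a=atz('top',[210.5,206.2],.115);b=atz('top',[282.5,204.45],.115);t=atz('top',[291.5,204.75-.4],.115)
d=b-a;print(a,b,t,'yaw',np.arctan2(d[0],-d[1]))
# bracket top centre in zoom (288,232)->px
print('bracket top c',atz('top',[270+288/8,175+232/8],.128))
# loop top centre (372,225) etc
E
```

```text
[0.5664 0.2969 0.115 ] [0.5744 0.1053 0.115 ] [0.5751 0.0814 0.115 ] yaw 0.04171376524342031
bracket top c [0.5754 0.0422 0.128 ]
```

```bash
python3 - <<'E'
from h import *
def aty(px,y):
    o,d=ray('scene',px);return o+d*(y-o[1])/d[1]
def onplane(px,x0,y0,yaw): # vertical plane containing bar
    n=np.array([np.cos(yaw),np.sin(yaw),0]);o,d=ray('scene',px);return o+d*(n@(np.array([x0,y0,0])-o))/(n@d)
S=cv2.imread('pics/s24.png')
cv2.imwrite('pics/sz24c.png',cv2.resize(S[185:235,340:480],None,fx=5.6,fy=5.6,interpolation=cv2.INTER_CUBIC))
print(onplane([358.5,199.7],.5755,.082,.045))
# bracket top: zoom (213,195)/5
p=[300+213/5,150+193/5];print('bracket top',atz('scene',p,.128))
for n in('orange_mid','orange_loop','green_loop'): pass
E
```

```text
[0.5755 0.0831 0.1094]
bracket top [0.5693 0.0434 0.128 ]
```

View pics/sz24c.png

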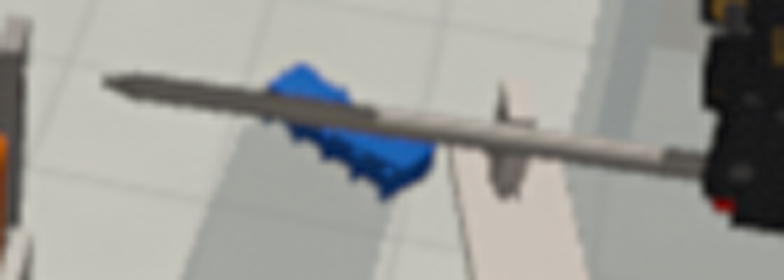

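```bash
python3 - <<'E'
from h import *
def onplane(px,x0,y0,yaw):
    n=np.array([np.cos(yaw),np.sin(yaw),0]);o,d=ray('scene',px);return o+d*(n@(np.array([x0,y0,0])-o))/(n@d)
for q in((104,82),(200,95),(300,107),(400,123),(500,137),(600,151),(690,165)): print(onplane([340+q[0]/5.6,185+q[1]/5.6],.5755,.082,.045))
# calibration check: old bottle etc unaffected; orange head top centre z=.152
E
```

```text
[0.5754 0.0832 0.1095]
[0.5737 0.1224 0.1104]
[0.5719 0.1625 0.112 ]
[0.5701 0.2021 0.1116]
[0.5683 0.2409 0.1122]
[0.5666 0.2791 0.1128]
[0.5651 0.313  0.1126]
```

The tip sits on the entry line (x about 0.576, z about 0.113). I'll ease it in.

apply_moves(
  delta_pos=[
    [-0.1,0,0.5],
    [-0.1,0,1],
    [-0.1,0,1.5],
    [-0.1,0,2],
    [-0.1,0,2.5],
    [-0.1,0,3],
    [-0.1,0,3.5],
    [-0.1,0,4],
    [-0.1,0,4],
  ],
  yaw=[0,0,0,0,0,0,0,0,0],
  gripper=[5,5,5,5,5,5,5,5,5],
)

```text
clock: 32.77
tool_pos: [0.5674, 0.2982, 0.1165]
eef_rot: [0.49, 0.509, -0.485, 0.515]
contact_force: [0.5, -0.2, -2.5]
opening: 0.199
```

```bash
python3 - <<'E'
from both import *
u=np.array([-.05,.99875]);E=np.array([.578,.0523]);t=E+.018*u
d,o=plan([t[0],t[1],.1148],.05)
both(25)
E
```

```text
t 32.77 pos [0.5674 0.2982 0.1165] jaw 0.0501 tilt x [ 0.0114 -0.0007 -0.9999] F [ 0.5407 -0.1512 -2.4718] op 0.199 q [-0.3221  0.9083 -0.444   1.6207  0.5444  0.7297 -0.9773]
delta cm [ 0.1997 -0.1698 22.8117] yaw 0.0001 (alt -3.141 )
```

View pics/sz25.png

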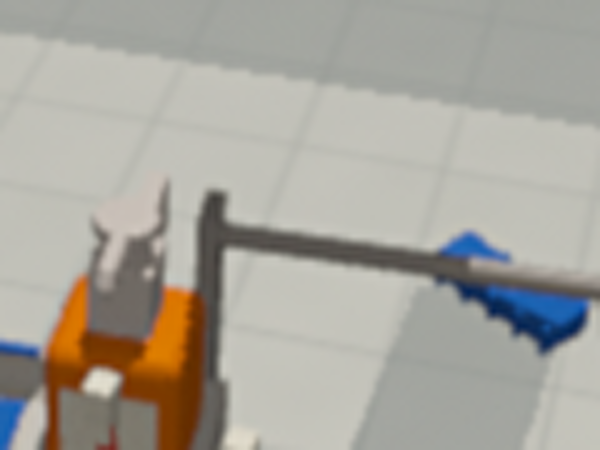

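View pics/tz25.png

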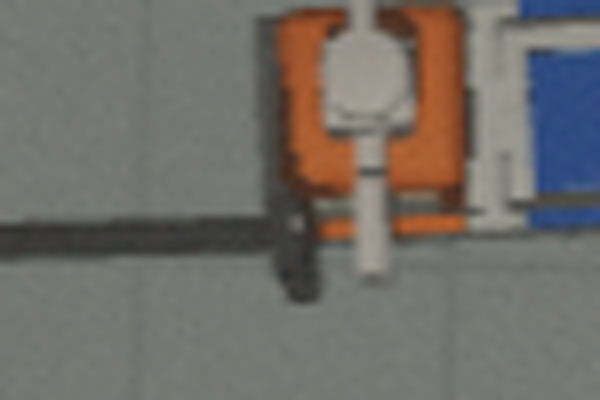

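apply_moves(
  delta_pos=[
    [0,0,0.6],
    [0,0,1.2],
    [0,0,1.8],
    [0,0,2.4],
    [0,0,3],
    [0,-0.02,3.6],
    [0,-0.02,4.2],
    [0,-0.02,4.8],
    [0,-0.02,4.8],
  ],
  yaw=[0,0,0,0,0,0,0,0,0],
  gripper=[5,5,5,5,5,5,5,5,5],
)

```text
clock: 33.62
tool_pos: [0.5696, 0.2496, 0.1165]
eef_rot: [0.49, 0.509, -0.485, 0.515]
contact_force: [-0.1, -0.8, -0.8]
opening: 0.201
```

```bash
python3 - <<'E'
from both import *
u=np.array([-.05,.99875]);E=np.array([.578,.0523]);t=E+.018*u
d,o=plan([t[0],t[1],.1148],.05)
print(get_state()['moment'])
both(26)
E
```

```text
t 33.62 pos [0.5696 0.2496 0.1165] jaw 0.0492 tilt x [ 0.0112 -0.0009 -0.9999] F [-0.0624 -0.842  -0.7707] op 0.201 q [-0.2473  0.8889 -0.4435  1.6826  0.5615  0.6909 -0.9373]
delta cm [ 0.1917 -0.1402 17.9486] yaw -0.0008 (alt 3.141 )
[ 0.0376 -0.0383 -0.0075]
```

View pics/sz26.png

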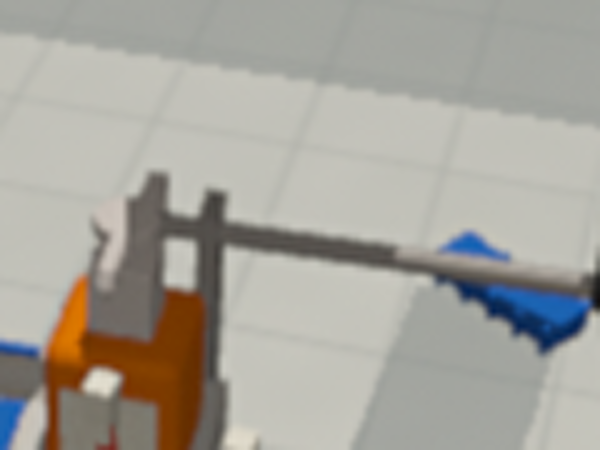

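View pics/tz26.png

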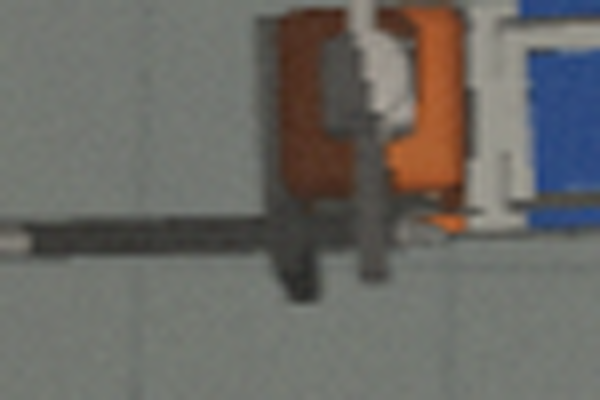

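The bar is through the left bracket and the orange loop. I'll advance to just before the green loop.

apply_moves(
  delta_pos=[
    [0,0,1],
    [0,0,2],
    [0,-0.02,3.2],
    [0,-0.02,4.4],
    [0,-0.04,5.6],
    [0,-0.04,6.8],
    [0,-0.06,8],
    [0,-0.06,9.2],
    [0,-0.08,10.5],
    [0,-0.08,10.5],
  ],
  yaw=[0,0,0,0,0,0,0,0,0,0],
  gripper=[5,5,5,5,5,5,5,5,5,5],
)

```text
clock: 34.55
tool_pos: [0.5742, 0.142, 0.1163]
eef_rot: [0.49, 0.508, -0.486, 0.515]
contact_force: [-1.0, -0.3, -0.2]
opening: 0.2
```

```bash
python3 - <<'E'
from both import *
u=np.array([-.05,.99875]);E=np.array([.578,.0523]);t=E+.018*u
d,o=plan([t[0],t[1],.1148],.05)
print(get_state()['moment'])
S=snapshot('scene')[:,:,::-1];T=snapshot('top')[:,:,::-1]
cv2.imwrite('pics/sz27.png',cv2.resize(S[140:240,230:370],None,fx=5.5,fy=5.5,interpolation=cv2.INTER_CUBIC))
cv2.imwrite('pics/tz27.png',cv2.resize(T[165:220,295:400],None,fx=7.5,fy=7.5,interpolation=cv2.INTER_CUBIC))
E
```

```text
t 34.55 pos [0.5742 0.142  0.1163] jaw 0.0463 tilt x [ 0.0107 -0.0027 -0.9999] F [-1.0388 -0.2961 -0.181 ] op 0.2 q [-0.0707  0.8605 -0.4457  1.7786  0.5984  0.6321 -0.8261]
delta cm [ 0.1696 -0.0453  7.1729] yaw -0.0037 (alt 3.138 )
[-0.0207 -0.0747  0.0119]
```

View pics/sz27.png

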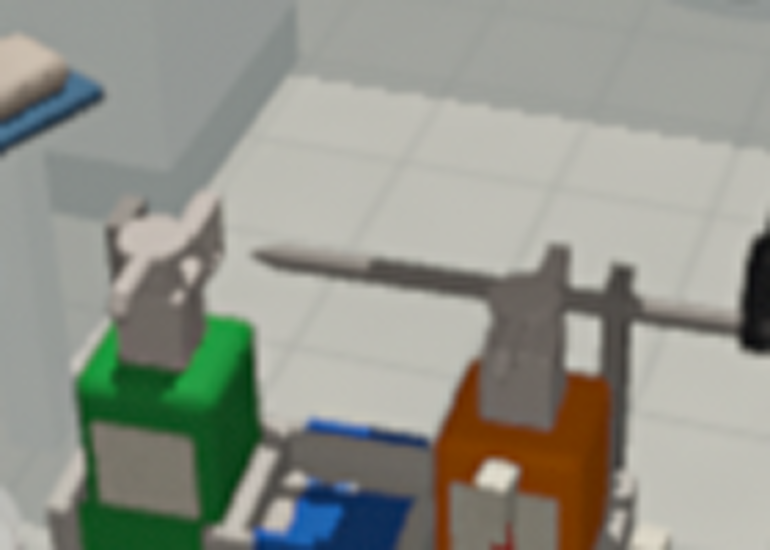

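View pics/tz27.png

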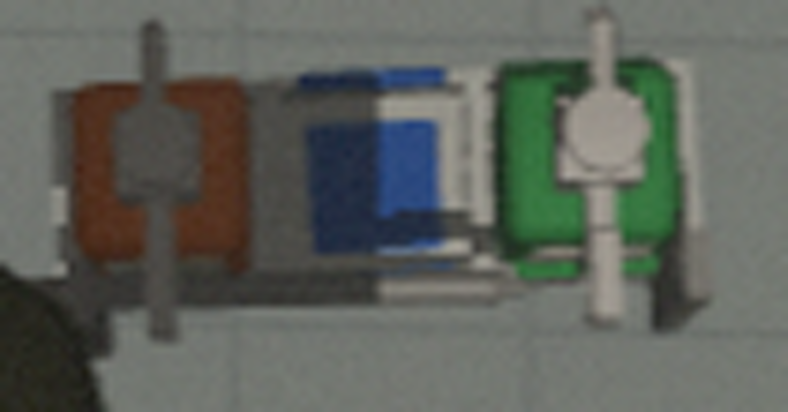

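```bash
python3 - <<'E'
from h import *
T=snapshot('top');cv2.imwrite('pics/t27.png',T[:,:,::-1])
g=cv2.cvtColor(T,cv2.COLOR_RGB2GRAY).astype(float)
for x in list(range(322,366,4)): print(x,np.round(g[196:210,x-1:x+2].mean(1)).astype(int))
cv2.imwrite('pics/tz27b.png',cv2.resize(T[190:215,345:400,::-1],None,fx=14,fy=14,interpolation=cv2.INTER_CUBIC))
E
```

```text
322 [ 56  54  50  62  61  51  54  59  55  61 117 113 109 116]
326 [ 52  50  45  45  45  49  55  59  55  60 113 111 108 113]
330 [ 73  73  73  73  71  60  54  60  55  61 118 116 110 115]
334 [ 72  74  75  75  71  56  55  61  55  73 117 116 109 116]
338 [ 45  43  48  75  73  57  54  60  55  71 116 116 109 118]
342 [ 43  45  50  74  73  52  59  61  55  77 117 117 109 115]
346 [ 43  61  97  73  75  74  95 121  97  95 118 117 111 117]
350 [ 46  76 105  74  73  80 104 132 102  96 119 117 111 114]
354 [ 70 127 140  75  72  84 105 128 103  94 118 117 113 114]
358 [ 75  89  99 118  99  84 104 124 103 102 118 119 113 114]
362 [ 49  54  54  64 109  97 100 106  99 119 118 117 111 112]
```

View pics/tz27b.png

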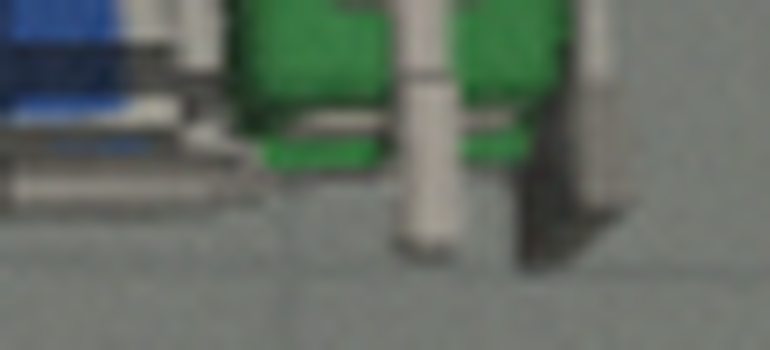

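```bash
python3 - <<'E'
from h import *
print('tip',atz('top',[363.7,203],.115))
L=atz('top',[306,208.9],.128);L0=atz('top',[307.7,212.6],0)
Rr=atz('top',[388.1,205.1],.128);R0=atz('top',[383,209.1],0)
print(L,L0,Rr,R0)
d=Rr-L;print('yaw',np.arctan2(d[0],-d[1]),np.linalg.norm(d)); d=R0-L0;print(np.arctan2(d[0],-d[1]),np.linalg.norm(d))
E
```

```text
tip [ 0.582  -0.1095  0.115 ]
[0.5625 0.0419 0.128 ] [0.564  0.0442 0.    ] [ 0.5762 -0.1723  0.128 ] [ 0.5779 -0.1718  0.    ]
yaw 0.06395546406708594 0.21467424256604833
0.06428758756666778 0.21640779321948408
```

apply_moves(
  delta_pos=[
    [0,-0.1,0],
    [0,-0.2,0],
    [0,-0.3,0],
    [0,-0.3,0],
  ],
  yaw=[-0.01,-0.02,-0.028,-0.028],
  gripper=[5,5,5,5],
)

```text
clock: 35.03
tool_pos: [0.5706, 0.1478, 0.1167]
eef_rot: [0.483, 0.517, -0.476, 0.522]
contact_force: [-0.5, -0.5, -0.9]
opening: 0.199
```

```bash
python3 - <<'E'
from h import *
plan([.574,.142,.116],.05)
T=snapshot('top');cv2.imwrite('pics/t28.png',T[:,:,::-1])
cv2.imwrite('pics/tz28.png',cv2.resize(T[180:215,300:400,::-1],None,fx=8,fy=8,interpolation=cv2.INTER_CUBIC))
S=snapshot('scene')[:,:,::-1]
cv2.imwrite('pics/sz28.png',cv2.resize(S[140:240,230:370],None,fx=5.5,fy=5.5,interpolation=cv2.INTER_CUBIC))
E
```

```text
t 35.03 pos [0.5706 0.1478 0.1167] jaw 0.0806 tilt x [ 0.0113  0.0026 -0.9999] F [-0.5166 -0.4896 -0.9035] op 0.199 q [-0.0734  0.8591 -0.4558  1.7864  0.6071  0.6278 -0.8107]
delta cm [0.0711 0.2937 0.6098] yaw 0.0306 (alt -3.111 )
```

View pics/tz28.png

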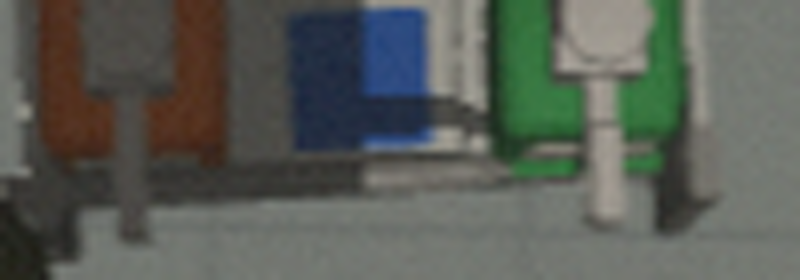

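View pics/sz28.png

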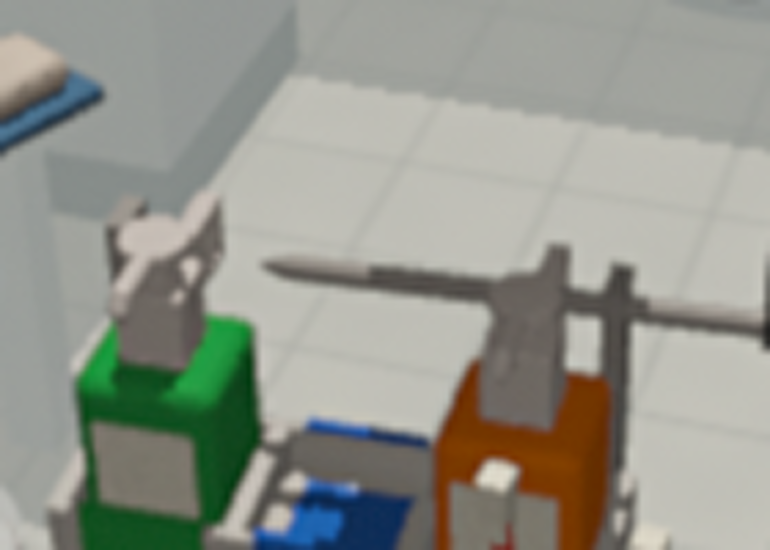

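apply_moves(
  delta_pos=[
    [0,0,0.6],
    [0,-0.01,1.2],
    [0,-0.02,1.8],
    [0,-0.03,2.4],
    [0,-0.04,3],
    [0,-0.05,3.5],
    [0,-0.06,4],
    [0,-0.06,4],
  ],
  yaw=[0,0,0,0,0,0,0,0],
  gripper=[5,5,5,5,5,5,5,5],
)

```text
clock: 35.8
tool_pos: [0.5736, 0.1057, 0.1165]
eef_rot: [0.483, 0.516, -0.477, 0.522]
contact_force: [-0.3, -1.4, 0.3]
opening: 0.194
```

```bash
cat > v.py <<'E'
from h import *
def v(n):
    plan([.577,.0703,.1148],.05)
    T=snapshot('top');cv2.imwrite(f'pics/t{n}.png',T[:,:,::-1])
    cv2.imwrite(f'pics/tz{n}.png',cv2.resize(T[180:215,300:400,::-1],None,fx=8,fy=8,interpolation=cv2.INTER_CUBIC))
    S=snapshot('scene')[:,:,::-1]
    cv2.imwrite(f'pics/sz{n}.png',cv2.resize(S[140:240,230:370],None,fx=5.5,fy=5.5,interpolation=cv2.INTER_CUBIC))
E
python3 -c "
from v import *
v(29)"
```

```text
t 35.8 pos [0.5736 0.1057 0.1165] jaw 0.0774 tilt x [ 0.0114  0.0011 -0.9999] F [-0.2606 -1.4136  0.2872] op 0.194 q [-0.0001  0.8543 -0.4585  1.8053  0.6192  0.6176 -0.7585]
delta cm [0.1699 0.0662 3.5526] yaw 0.0274 (alt -3.114 )
```

View pics/tz29.png

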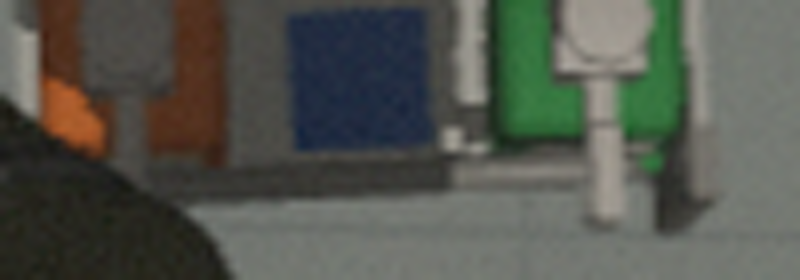

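View pics/sz29.png

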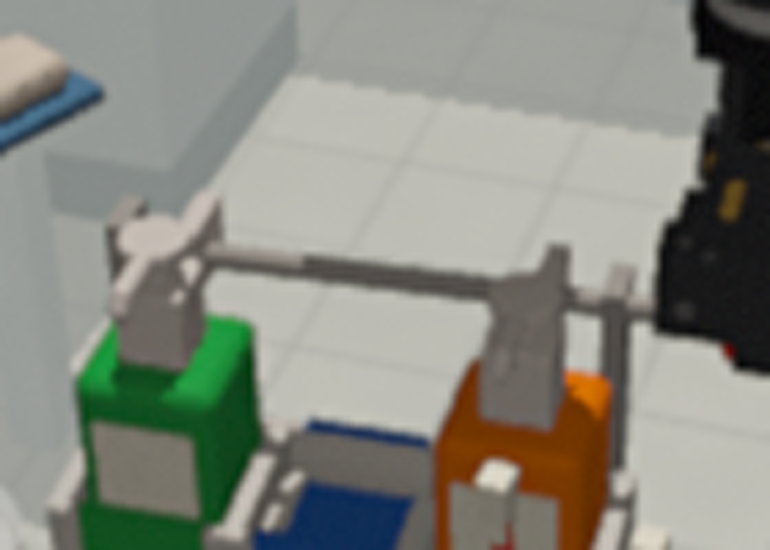

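apply_moves(
  delta_pos=[
    [0.05,0,0.3],
    [0.08,0,0.6],
    [0.1,0,0.9],
    [0.1,-0.01,1.2],
    [0.1,-0.02,1.5],
    [0.1,-0.02,1.8],
    [0.1,-0.02,1.8],
  ],
  yaw=[0,0,0,0,0,0,0],
  gripper=[5,5,5,5,5,5,5],
)

```text
clock: 36.48
tool_pos: [0.5748, 0.0884, 0.1155]
eef_rot: [0.483, 0.516, -0.477, 0.522]
contact_force: [-0.9, -0.4, -0.5]
opening: 0.198
```

```bash
python3 -c "
from v import *
v(30);print(get_state()['moment'])"
```

```text
t 36.48 pos [0.5748 0.0884 0.1155] jaw 0.0778 tilt x [ 0.0116  0.0018 -0.9999] F [-0.8766 -0.4494 -0.5353] op 0.198 q [ 0.0314  0.8546 -0.4604  1.8111  0.6249  0.6129 -0.7345]
delta cm [0.073  0.0779 1.8175] yaw 0.0278 (alt -3.114 )
[ 0.0279 -0.0833 -0.0291]
```

View pics/tz30.png

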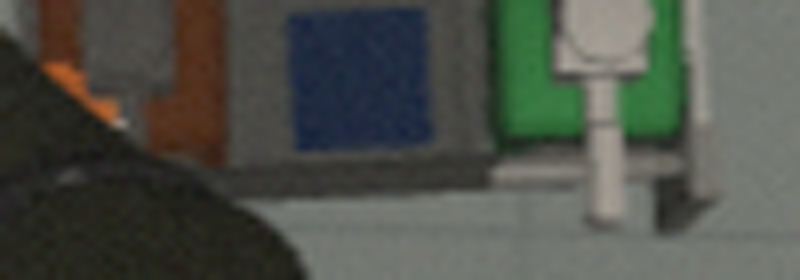

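View pics/sz30.png

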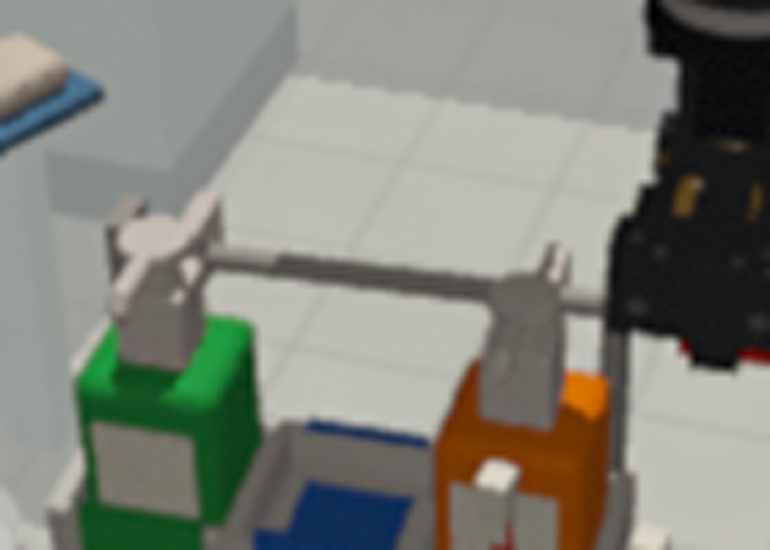

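apply_moves(
  delta_pos=[
    [0.03,0,0.3],
    [0.05,0,0.6],
    [0.05,0,0.9],
    [0.05,0,1.2],
    [0.05,0,1.4],
    [0.05,0,1.6],
    [0.05,0,1.6],
  ],
  yaw=[0,0,0,0,0,0,0],
  gripper=[5,5,5,5,5,5,5],
)

```text
clock: 37.17
tool_pos: [0.5762, 0.0726, 0.1151]
eef_rot: [0.483, 0.517, -0.477, 0.522]
contact_force: [-0.1, -1.0, -0.5]
opening: 0.201
```

```bash
python3 -c "
from v import *
v(31);print(get_state()['moment'])"
```

```text
t 37.17 pos [0.5762 0.0726 0.1151] jaw 0.0781 tilt x [ 0.0118  0.0019 -0.9999] F [-0.1142 -0.9501 -0.4777] op 0.201 q [ 0.0602  0.8549 -0.4627  1.8141  0.6295  0.6112 -0.7117]
delta cm [0.0342 0.0664 0.2337] yaw 0.0281 (alt -3.114 )
[-0.3763 -0.0718  0.0037]
```

View pics/tz31.png

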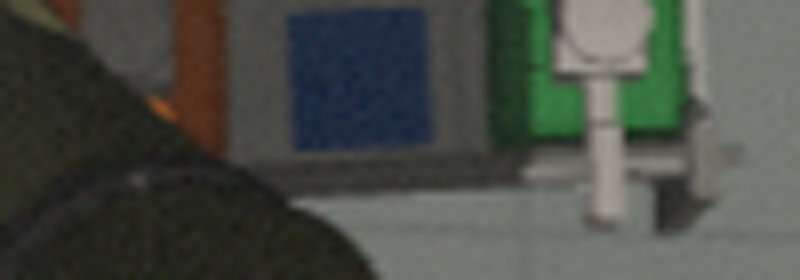

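View pics/sz31.png

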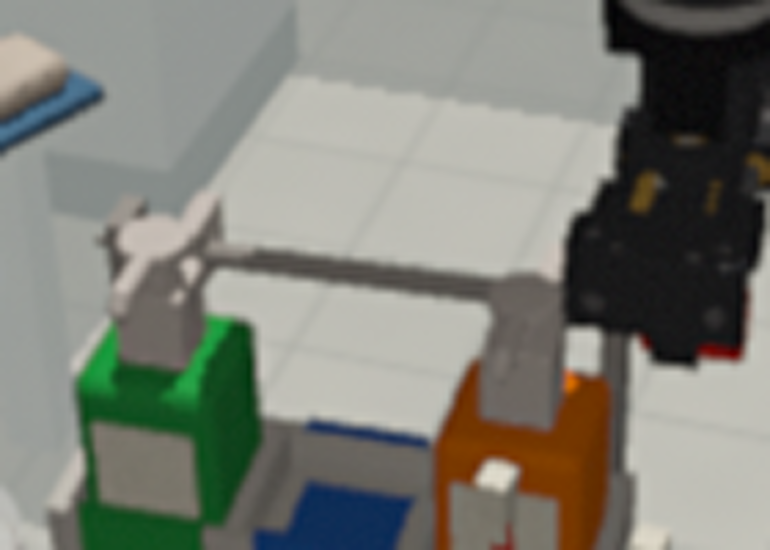

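The tip has come out through the right bracket. I'll push on until the handle meets the left bracket.

apply_moves(
  delta_pos=[
    [0,0,0.15],
    [0,0,0.3],
    [0,0,0.4],
    [0,0,0.5],
    [0,0,0.6],
    [0,0,0.6],
  ],
  yaw=[0,0,0,0,0,0],
  gripper=[5,5,5,5,5,5],
)

```text
clock: 37.77
tool_pos: [0.5765, 0.0675, 0.1151]
eef_rot: [0.484, 0.517, -0.476, 0.522]
contact_force: [0.0, 2.9, 0.3]
opening: 0.203
```

apply_moves(
  delta_pos=[
    [0,0,0.2],
    [0,0,0.4],
    [0,0,0.5],
    [0,0,0.5],
  ],
  yaw=[0,0,0,0],
  gripper=[5,5,5,5],
)

```text
clock: 38.1
tool_pos: [0.5765, 0.0674, 0.1152]
eef_rot: [0.485, 0.519, -0.474, 0.521]
contact_force: [-1.1, 9.3, -2.5]
opening: 0.197
```

```bash
python3 -c "
from v import *
v(32);print(get_state()['moment'])
look('w32',{})"
```

```text
t 38.1 pos [0.5765 0.0674 0.1152] jaw 0.0818 tilt x [ 0.0122  0.0103 -0.9999] F [-1.1077  9.3015 -2.5302] op 0.197 q [ 0.0784  0.8557 -0.471   1.8158  0.629   0.6077 -0.6953]
delta cm [ 0.0417  0.069  -0.289 ] yaw 0.0318 (alt -3.11 )
[ 1.4592  0.097  -0.1164]
```

View pics/w32.png

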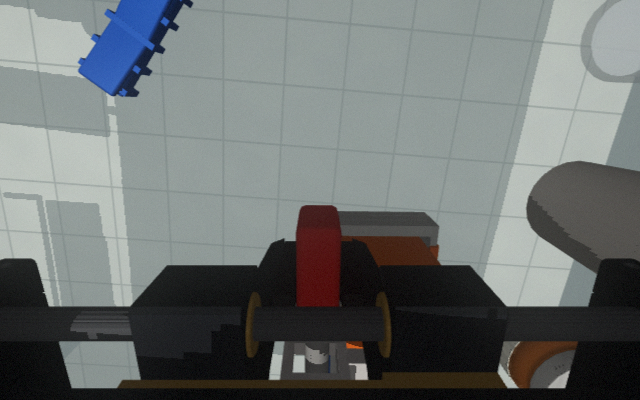

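apply_moves(
  delta_pos=[
    [0,0,0.1],
    [0,0,0],
    [0,0,0],
    [0,0,0],
    [0,0,0],
    [-1,0,0],
    [-3,0,0],
    [-6,0,0],
    [-9,0,0],
    [-12,0,0],
  ],
  yaw=[0,0,0,0,0,0,0,0,0,0],
  gripper=[5,45,45,45,45,45,45,45,45,45],
)

```text
clock: 39.08
tool_pos: [0.5747, 0.0659, 0.2371]
eef_rot: [0.484, 0.519, -0.474, 0.521]
contact_force: [-0.1, -0.1, 0.2]
opening: 0.451
```

```bash
python3 -c "
from v import *
plan([.57,.15,.30],.05)
look('w33',dict(bar_grip=.115,bar_tip=.115,rack_entry=.115,orange_mid=.0765,orange_loop=.115))
S=snapshot('scene')[:,:,::-1];cv2.imwrite('pics/s33.png',S)
cv2.imwrite('pics/sz33.png',cv2.resize(S[140:260,220:380],None,fx=5,fy=5,interpolation=cv2.INTER_CUBIC))
"
```

```text
t 39.08 pos [0.5747 0.0659 0.2371] jaw 0.082 tilt x [ 0.0118  0.01   -0.9999] F [-0.1175 -0.1489  0.2058] op 0.451 q [ 0.1542  0.6935 -0.5955  1.7268  0.4858  0.858  -0.5711]
delta cm [-6.2131  0.2982 -8.4738] yaw 0.032 (alt -3.11 )
bar_grip [(0.98, array([318. , 189.4]), array([0.5756, 0.0731, 0.115 ]))]
bar_tip []
rack_entry [(0.88, array([313.4, 214.3]), array([0.5736, 0.0517, 0.115 ]))]
orange_mid [(0.7, array([363.5, 234.6]), array([0.6244, 0.0213, 0.0765])), (0.27, array([355. , 363.2]), array([ 0.6335, -0.1304,  0.0765]))]
orange_loop [(0.66, array([316.2, 251.7]), array([0.5786, 0.0184, 0.115 ]))]
```

View pics/w33.png

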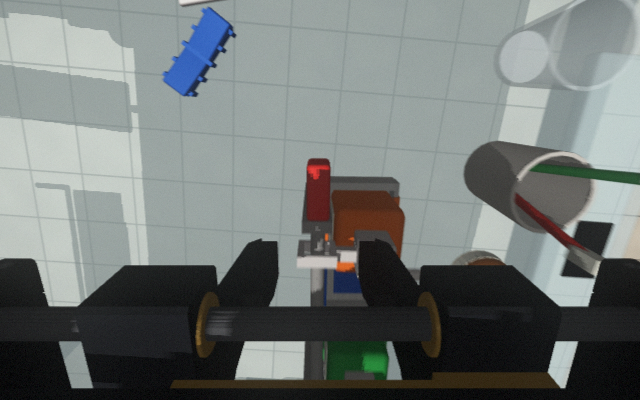

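View pics/sz33.png

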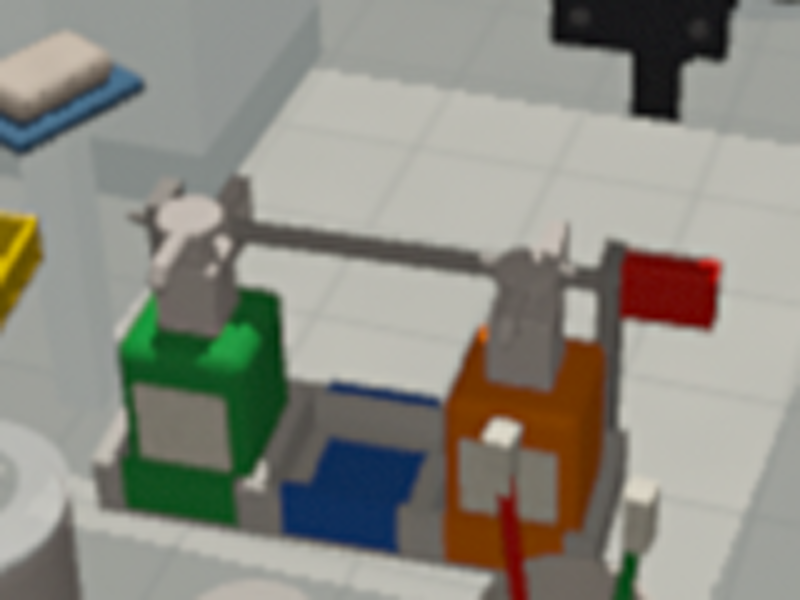

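The handle is against the left bracket (21 mm from centre to entry) and the tip sticks out past the right bracket. Next I'll prime orange, then green, since blue is absent.

```bash
python3 -c "
from h import *
plan([.627,.0195,.185],.05)"
```

```text
t 39.43 pos [0.5743 0.0656 0.2341] jaw 0.0818 tilt x [ 0.0098  0.0092 -0.9999] F [-0.0273 -1.1056  0.7105] op 0.451 q [ 0.1527  0.6971 -0.5929  1.7294  0.488   0.8539 -0.5731]
delta cm [4.9219 4.8258 5.067 ] yaw 0.0318 (alt -3.11 )
```

apply_moves(
  delta_pos=[
    [0,2.4,2.5],
    [0,4.8,5.1],
    [1,4.8,5.1],
    [2.5,4.8,5.1],
    [4,4.8,5.1],
    [4.9,4.8,5.1],
    [4.9,4.8,5.1],
    [4.9,4.8,5.1],
  ],
  yaw=[0,0,0,0,0,0,0,0],
  gripper=[0,0,0,0,0,0,0,0],
  force=20,
)

```text
clock: 40.1
tool_pos: [0.6262, 0.0193, 0.1844]
eef_rot: [0.483, 0.52, -0.475, 0.52]
contact_force: [0.5, 0.6, 0.5]
opening: 0.004
```

```bash
python3 -c "
from h import *
plan([.627,.0195,.153],.05)
S=snapshot('scene')[:,:,::-1]
cv2.imwrite('pics/sz34.png',cv2.resize(S[140:260,220:380],None,fx=5,fy=5,interpolation=cv2.INTER_CUBIC))
"
```

```text
t 40.1 pos [0.6262 0.0193 0.1844] jaw 0.0823 tilt x [ 0.0079  0.0091 -0.9999] F [0.5479 0.6474 0.549 ] op 0.004 q [ 0.2028  0.8188 -0.5622  1.622   0.5348  0.8489 -0.4904]
delta cm [3.1404 0.0546 0.0119] yaw 0.0323 (alt -3.109 )
```

View pics/sz34.png

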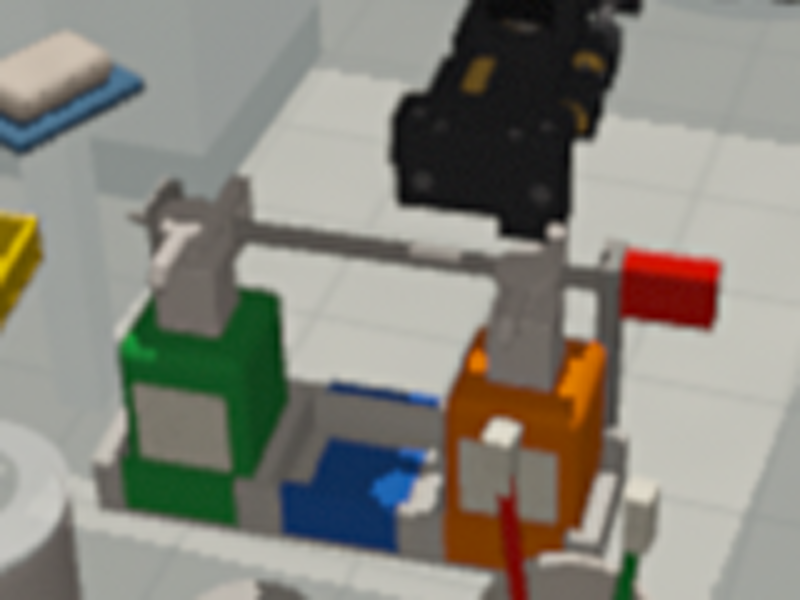

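apply_moves(
  delta_pos=[
    [1,0,0],
    [1.8,0,0],
    [2.2,0,0],
    [2.6,0,0],
    [2.6,0,0],
  ],
  yaw=[0,0,0,0,0],
  gripper=[0,0,0,0,0],
)

```text
clock: 40.57
tool_pos: [0.6275, 0.0199, 0.1592]
eef_rot: [0.484, 0.52, -0.474, 0.521]
contact_force: [-0.6, -0.1, 6.0]
opening: 0.004
```

apply_moves(
  delta_pos=[
    [0.2,0,0],
    [0.4,0,0],
    [0.5,0,0],
    [0.5,0,0],
    [0.5,0,0],
  ],
  yaw=[0,0,0,0,0],
  gripper=[0,0,0,0,0],
)

```text
clock: 40.98
tool_pos: [0.6277, 0.0199, 0.1565]
eef_rot: [0.484, 0.519, -0.474, 0.521]
contact_force: [-4.3, -0.9, 15.6]
opening: 0.004
```

The force reached 15.6 N at z = 0.1565 m, so the head is at its stop. I'll hold briefly and then rise.

apply_moves(
  delta_pos=[
    [0.3,0,0],
    [0.3,0,0],
    [0.3,0,0],
    [0.3,0,0],
    [-1,0,0],
    [-3,0,0],
    [-5,0,0],
    [-5,0,0],
  ],
  yaw=[0,0,0,0,0,0,0,0],
  gripper=[0,0,0,0,0,0,0,0],
)

```text
clock: 41.65
tool_pos: [0.6289, 0.0201, 0.21]
eef_rot: [0.486, 0.518, -0.472, 0.522]
contact_force: [1.6, 0.0, 0.1]
opening: 0.007
```

```bash
python3 -c "
from h import *
plan([.635,-.1365,.206],.05)
look('w35',dict(green_mid=.0765,green_loop=.115))"
```

```text
t 41.65 pos [0.6289 0.0201 0.21  ] jaw 0.0817 tilt x [ 0.0176  0.0098 -0.9998] F [1.5587 0.0424 0.1434] op 0.007 q [ 0.2106  0.7879 -0.579   1.6011  0.5152  0.8889 -0.4744]
delta cm [ 0.2535 -0.6781 15.6643] yaw 0.0317 (alt -3.11 )
green_mid [(0.96, array([307.6, 343. ]), array([ 0.6335, -0.1305,  0.0765]))]
green_loop [(0.27, array([443.1, 242.9]), array([ 0.7275, -0.0001,  0.115 ]))]
```

View pics/w35.png

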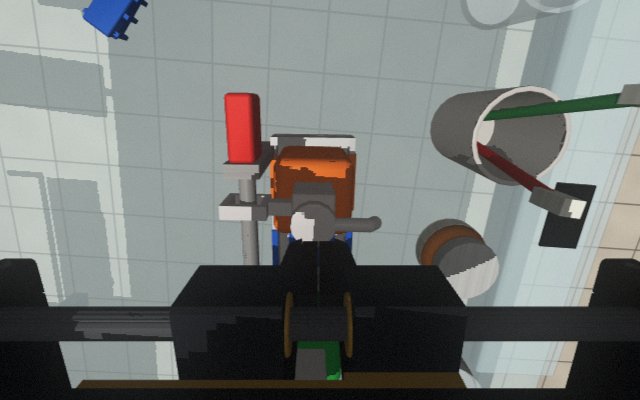

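apply_moves(
  delta_pos=[
    [0,-0.1,3],
    [0,-0.2,6],
    [0,-0.4,9],
    [0,-0.6,12],
    [0.2,-0.7,15.6],
    [0.2,-0.7,15.6],
    [0.2,-0.7,15.6],
    [0.2,-0.7,15.6],
  ],
  yaw=[0,0,0,0,0,0,0,0],
  gripper=[0,0,0,0,0,0,0,0],
)

```text
clock: 42.47
tool_pos: [0.6316, -0.1363, 0.2012]
eef_rot: [0.483, 0.52, -0.475, 0.52]
contact_force: [0.1, 1.0, -0.4]
opening: 0.001
```

```bash
python3 -c "
from h import *
plan([.635,-.1365,.156],.05)
S=snapshot('scene')[:,:,::-1]
cv2.imwrite('pics/sz36.png',cv2.resize(S[140:260,220:380],None,fx=5,fy=5,interpolation=cv2.INTER_CUBIC))
"
```

```text
t 42.47 pos [ 0.6316 -0.1363  0.2012] jaw 0.0821 tilt x [ 0.0083  0.0094 -0.9999] F [ 0.0912  1.0126 -0.4107] op 0.001 q [ 0.4558  0.8284 -0.5951  1.5412  0.529   0.929  -0.2243]
delta cm [4.5235 0.2963 0.0916] yaw 0.0321 (alt -3.109 )
```

View pics/sz36.png

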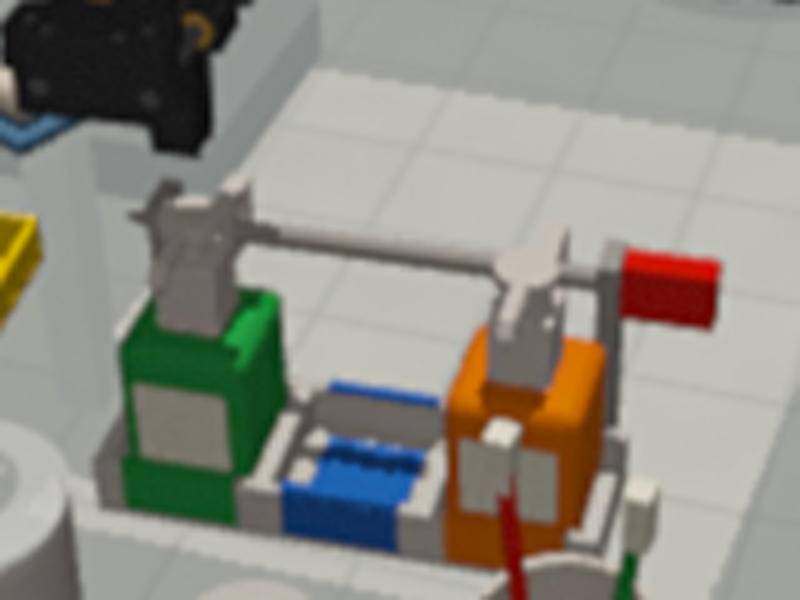

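The orange head is up again and the tip is over the green head. I'll press green.

apply_moves(
  delta_pos=[
    [1.5,0.3,0],
    [3,0.3,0],
    [3.5,0.3,0],
    [4,0.3,0],
    [4.3,0.3,0],
    [4.6,0.3,0],
    [4.9,0.3,0],
    [4.9,0.3,0],
    [4.9,0.3,0],
  ],
  yaw=[0,0,0,0,0,0,0,0,0],
  gripper=[0,0,0,0,0,0,0,0,0],
)

```text
clock: 43.27
tool_pos: [0.6364, -0.1324, 0.1567]
eef_rot: [0.484, 0.52, -0.473, 0.522]
contact_force: [-5.9, 3.0, 22.0]
opening: 0.009
```

apply_moves(
  delta_pos=[
    [0,0,0],
    [0,0,0],
    [0,0,0],
    [-1,0,0],
    [-3,0,0],
    [-6,0,0],
    [-9,0,0],
    [-12,0,0],
    [-14,0,0],
    [-14,0,0],
  ],
  yaw=[0,0,0,0,0,0,0,0,0,0],
  gripper=[0,0,0,0,0,0,0,0,0,0],
)

```text
clock: 44.1
tool_pos: [0.6374, -0.1333, 0.3023]
eef_rot: [0.486, 0.517, -0.47, 0.524]
contact_force: [1.2, -0.3, -0.1]
opening: 0.007
```

```bash
python3 -c "
from h import *
plan([.635,-.1365,.156],.05)
look('s37',dict(blue_mid=.0665,green_mid=.0765,orange_mid=.0765,old_mid=.0715),'scene')
S=cv2.imread('pics/s37.png')
cv2.imwrite('pics/sz37.png',cv2.resize(S[140:260,150:380],None,fx=3.4,fy=3.4,interpolation=cv2.INTER_CUBIC))
look('t37',dict(blue_mid=.0665,green_loop=.115,orange_loop=.115,bar_grip=.115,bar_tip=.115),'top')
"
```

```text
t 44.1 pos [ 0.6374 -0.1333  0.3023] jaw 0.085 tilt x [ 0.0222  0.01   -0.9997] F [ 1.1601 -0.2695 -0.1321] op 0.007 q [ 0.4719  0.7265 -0.6472  1.4238  0.451   1.1193 -0.1558]
delta cm [14.6191 -0.6006  0.4198] yaw 0.035 (alt -3.107 )
blue_mid [(0.23, array([165.2, 237.3]), array([ 0.7766, -0.3041,  0.0665]))]
green_mid [(0.6, array([261.4, 211. ]), array([ 0.641 , -0.1317,  0.0765]))]
orange_mid [(0.91, array([321. , 221.1]), array([0.6354, 0.0118, 0.0765]))]
old_mid [(0.68, array([192.4, 181.6]), array([ 0.5761, -0.3517,  0.0715]))]
blue_mid []
green_loop [(0.69, array([375.6, 200.9]), array([ 0.5881, -0.1408,  0.115 ])), (0.16, array([260.7, 253.8]), array([0.4434, 0.1588, 0.115 ]))]
orange_loop [(0.59, array([314.2, 204.1]), array([0.5768, 0.0212, 0.115 ]))]
bar_grip [(0.81, array([292.1, 205.6]), array([0.5718, 0.0797, 0.115 ]))]
bar_tip []
```

View pics/sz37.png

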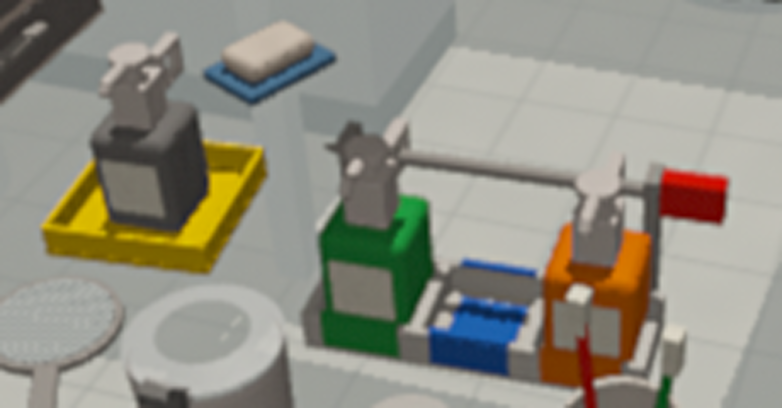

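View pics/t37.png

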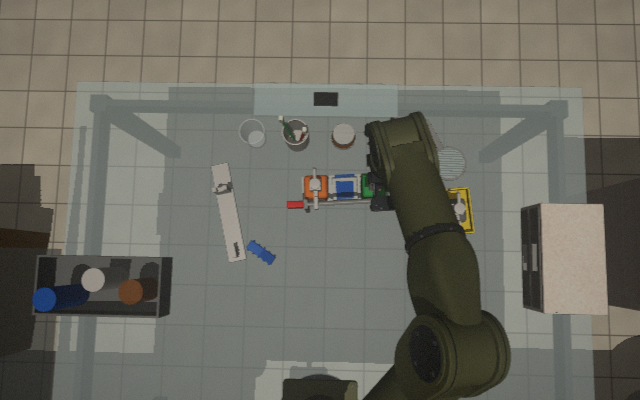

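```bash
python3 -c "
from h import *
look('w38',{})
S=cv2.imread('pics/s37.png')
cv2.imwrite('pics/sz38.png',cv2.resize(S[165:225,235:345],None,fx=7,fy=7,interpolation=cv2.INTER_CUBIC))
"
```

```text
(no output)
```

View pics/w38.png

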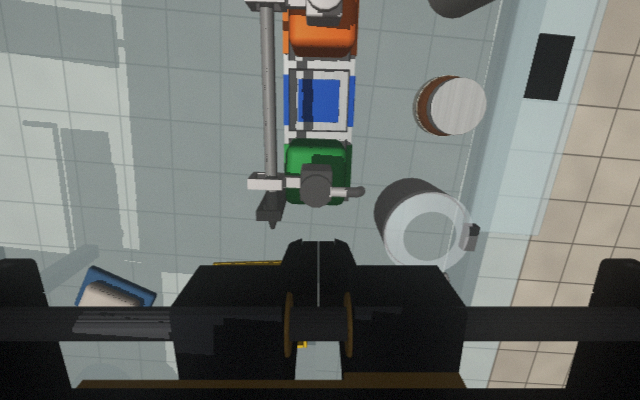

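View pics/sz38.png

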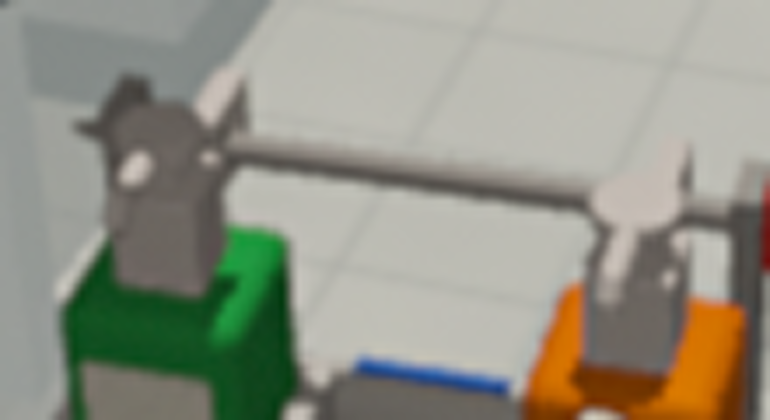

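```bash
python3 -c "
from h import *
print(finish_job());print(get_state()['clock'])"
```

```text
the job is handed in; nothing more can be done
None
the job is handed in; nothing more can be done
```

The job is handed in, at about 44 s of the 208 s allowed. As far as my checks show every step was done, but the hand-in gave no verdict. No blue bottle was on the shelf, so only the orange and green pumps were primed.

- **Old bottle:** the grey bottle stands upright in the yellow tray, about at its middle in the last pictures.
- **New bottles:** orange and green stand in their own bays, with their loops in line with the brackets. Both slipped a few millimetres in the grip. Orange caught on a bay wall at 44 N on the first try, so I lifted it, moved it about 4 mm and seated it cleanly.
- **Locking bar:** it runs through the left bracket, the orange loop, the green loop and the right bracket. The handle stopped against the left bracket at about 9 N. Its centre measured 21 mm from the entry (22.5 mm is fully home), and the tip shows beyond the right bracket.
- **Pumps:** I pressed orange first (15.6 N) and then green (22 N). Both stopped at the same height, well above the 7 N spring, so I take both to have reached the stop. Both heads looked up again in the last pictures.
- **Other things on the shelf:** they looked undisturbed in the last pictures, though I did not measure their positions again. The gripper was clear at 0.30 m.
- **Readings that disagreed:** the top camera put the rack about 0.015 rad further round than the wrist camera did. I lined the bar up by comparing it with the brackets in the top picture, and it went in with no noticeable force.

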